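Set up the dormitory reading corner

ROBOT

A 6-joint arm with a two-finger parallel gripper is mounted at the origin on the work surface. World frame = base frame: x ahead of the robot, y to its left, z up, the work surface at z = 0. Lengths are in m, angles in rad, forces in N, time in s.
With the tool pointing down it reaches from about 0.25 to 0.725 m from the base axis. Payload 4 kg.
Tool frame: the origin (TCP) lies midway between the tips of the shut fingers; the grasp point (between the pads) lies bot.tcp_to_grasp behind it (bot.tcp_to_grasp is the distance from the TCP to the grasp point, in m); z points along the fingers, y is the line along which they close (so a half turn about z gives the same grasp; the last joint's range is limited). The gripper opens to 85 mm and grips with 20 to 120 N. Pads are 22 mm wide; open, the fingers measure 114 mm over their backs; the gripper's body (76 mm by 85 mm) begins 54 mm behind the grasp point. The pads swing forward as they close: fully open they stand 13 mm farther back than shut.
Start: joints at [-1.115, 0.241, 0.005, 1.335, 0, 1.571], TCP at [0.22, -0.449, 0.231] pointing down, gripper open.
Joint ranges: [-2.72, 2.72], [-1.05, 1.87], [-1.09, 1.28], [-1.99, 2.15], [-1.42, 1.44], [-3.14, 3.14]. Speed limits (rad/s): [2.79, 2.79, 3.14, 3.14, 3.14, 3.14].

INTERFACE

Orientations are given as a unit quaternion [x, y, z, w].
In Python, from workcell import readout, camera, bot gives the robot as it stands. The module is installed in compiled form; this text tells all that it offers.
- The arm moves only by the tool jog_arm, never from a script. Its argument "motion" is a list of rows, each an object of numbers: "x", "y", "z": the shift along the tool's x, y, z in mm; "spin": the turn about the tool's z in degrees; "fingers": the closure, from -1 (fully open) to 1 (shut). A call has 1 to 8 rows; each row is the pose to reach, as a shift and turn from the pose commanded when the call began, along the tool's axes at that moment; what a row does not reach only later rows make up. A row lasts 1/8 s, in which the tool goes at most 62.5 mm and 10.7 degrees, less where a joint would pass 70% of its speed; a pose out of reach is approached as far as the arm can. A call with a gripper value outside its range is refused whole. The fingers move at their own pace and stop on an object; the grip force is fixed at half the most. Time passes only in rows, so rows that repeat a pose let the fingers close. It gives the time, the measured TCP pose, the force, the opening and the grip force at its end, in the units of the state.
- readout.get_obs(): the state, without advancing time (a new reading comes with each control period).
- camera(name): name is "scene" or "top" or "wrist"; returns a dict with "pixels" (480x640x3 uint8, red, green, blue), "K" (3x3 intrinsics, pixels), "dist" ([k1, k2, p1, p2, k3] as OpenCV has them; the pictures are not rectified), "rvec" (rotation vector, rad) and "tvec" (3), from world to camera coordinates, as OpenCV has them. Camera axes: x right, y down, z forward; pixel columns grow to the right and rows downward; lengths in m; the calibration is good to about 2 mm. A picture is of the moment at which its call begins. There is no depth.
- bot.job_done(): hands the job in; it is judged then, once.
The state is a dict: "clock": time; "joint_pos": joint angles; "joint_vel": joint speeds; "tau": joint torques, N m; "eef_pos": TCP position; "tool_rot": TCP orientation; "ft_force": force on the tool from outside, world axes, zero at the start; "ft_torque": the same for the moment, N m; "grip_width": finger opening in m; "grasp_force": force on a finger pad.
Only numpy, scipy, OpenCV 4.12 (cv2) and the standard library are available. Lean on these libraries where they do the work, as an engineer would, in place of code of your own. Each camera call takes 0.05 s, during which the arm holds its last target. There are 200 camera calls.

TASK

Set up the reading corner of the desk: take the lamp out of its cardboard holder, put its steel stem into the brass fitting held in the clamp and screw it in clockwise until it turns stiff, stopping with the lamp's arm pointing along the red mark and not forcing it well past. Push the red book up the sloping book rest, without lifting it off, until it lies square against the stop at the top, and stand every tin that is on the desk upright on the narrow raised ledge. Let go of everything, and do not disturb the mug, the lotion bottle or the notebook.

Things in the scene. Friction and masses are not known exactly. Their poses are not given: they have to be found in the camera images.
- lamp_grip (a point): Lamp (0.22 kg): centre of the free part of its green upright grip, 30 x 30 mm square, sides along x and y; 22 mm below the grip's top, 22 mm above the arm's upper face, 90 mm above the stem's tip. Frame: z up, x along the horizontal arm towards the LED head. Below the arm: a collar 60 mm in diameter, underside 48 mm above the tip. Stands upright in the holder at first.
- lamp_head (a point): Centre of the lamp's LED head, a white disc 56 mm in diameter, 105 mm from the stem's axis along the lamp's x, 62 mm above the tip.
- lamp_tip (a point): Lowest point of the lamp's steel stem, on its axis; frame as lamp_grip. The stem is 28 mm in diameter with a tapered tip; a cross pin 8 mm thick and 45 mm long over its ends runs through it along y, 10 mm above the tip. Seated but not yet turned, the tip is about 13 mm above the desk; screwed to the mark, about 9 mm.
- holder: Cardboard box open at the top, 64 x 64 mm, 50 mm high, fixed; the lamp's collar rests on its rim, stem tip 2 mm above the desk; lift it 55 mm to clear. Origin at the centre of its underside.
- socket: Brass fitting, upright tube 60 mm in diameter, 52 mm high, in grey clamp jaws (100 mm long, 34 mm high, outer faces 54 mm either side); fixed. Origin on its axis at desk level, x along the red mark. Bore 32 mm; two gaps in the bore, at +15 and +195 degrees from x (anticlockwise from above), pass the pin with 2 mm to spare: the lamp enters with its arm 105 degrees anticlockwise of the mark.
- socket_mouth (a point): Centre of the tube's mouth, 52 mm above the desk. The stem stands on a spring plunger. Clockwise it turns freely for some 50 degrees, then the thread draws it down about 4 mm by the mark, ever stiffer (to 0.2 N m, 9 N): let the gripper go down with it or press down 5 mm. Hard end 22 degrees past the mark. It stays where left. Put in half a turn wrong, it ends opposite the mark.
- socket_mark (a point): Outer part of the red mark, a bar beside the tube's rim 60 mm from its axis, 53 mm above the desk; the lamp's arm must end up above it.
- rest: Wooden book rest, fixed: a board 310 mm long, 200 mm wide between side guides 10 mm high, rising at 10 degrees along the body's x. Origin at desk level, y in its middle; the board's upper face is 10 mm above the desk at the foot (x = -155 mm) and rises 0.176 mm per mm of x. A stop bar 30 mm high stands across the top end. The foot is open.
- rest_foot (a point): Middle of the foot edge of the board's upper surface.
- rest_stop (a point): Middle of the stop's face, where it meets the board's upper surface; 310 mm up the slope from rest_foot.
- book_center (a point): Centre of the red hardback (0.3 to 0.55 kg), rigid, 120 mm along its x (up the slope), 160 mm along y, 30 mm thick along z; it lies on the book rest and stays where it is left. Against the stop its centre is 250 mm up the slope from rest_foot and 15 mm off the board.
- tin0_center (a point): Centre of the green tin, an upright closed cylinder 60 mm in diameter and 80 mm high, 0.12 to 0.26 kg, standing on the desk at the start (centre 40 mm up). May be absent.
- tin1_center (a point): Centre of the blue tin, an upright closed cylinder 60 mm in diameter and 80 mm high, 0.12 to 0.26 kg, standing on the desk at the start (centre 40 mm up). May be absent.
- tin2_center (a point): Centre of the yellow tin, an upright closed cylinder 60 mm in diameter and 80 mm high, 0.12 to 0.26 kg, standing on the desk at the start (centre 40 mm up). May be absent.
- tin3_center (a point): Centre of the orange tin, an upright closed cylinder 60 mm in diameter and 80 mm high, 0.12 to 0.26 kg, standing on the desk at the start (centre 40 mm up). May be absent.
- tin4_center (a point): Centre of the white tin, an upright closed cylinder 60 mm in diameter and 80 mm high, 0.12 to 0.26 kg, standing on the desk at the start (centre 40 mm up). May be absent.
- ledge: Narrow wooden ledge, fixed: a board 50 mm deep (body x) and 420 mm long (body y), its top 70 mm above the desk, on two legs. Origin at desk level below the board's centre. There is nothing in front of or behind it.
- ledge_top (a point): Centre of the ledge's upper surface, 70 mm above the desk; frame as ledge.
- mug: Bystander: white mug, 76 mm across, 85 mm high; origin at the centre of its underside.
- lotion: Bystander: white bottle, 50 mm across, 130 mm high; origin at the centre of its underside.
- notebook: Bystander: blue notebook, 140 x 100 x 12 mm; origin at the centre of its underside.

How it is judged:
On the way, in this order (a step that is already met when the one before it is completed fails the run):
1. the lamp's stem is down in the brass fitting (horizontal distance between lamp_tip and socket below 0.008 m and z of lamp_tip in the frame of socket below 0.022 m and angle between lamp_tip's own z axis and vertical below 0.15 rad), for 0.2 s.
2. the lamp is screwed down with its arm along the red mark (all of step 1 and x of lamp_head in the frame of socket above 0.07 m and y of lamp_head in the frame of socket between -0.02 and 0.02 m and z of lamp_tip in the frame of socket below 0.0115 m), for 0.2 s.
At the end, for the whole second after the job is handed in: Lamp upright in the fitting, screwed down (tip under 11.5 mm above the desk), head within 20 mm of the mark's line; book on the rest within 6 mm of the stop, square within 4 degrees; each tin present upright on the ledge, within 22 mm of its centre line; all at rest (all of step 2 and x of book_center in the frame of rest above 0.082 m and z of book_center in the frame of rest above 0.055 m and angle between the x axis of book_center and the x axis of rest, either way round below 0.234533 rad and angle between the y axis of book_center and the y axis of rest, either way round below 0.07 rad and linear speed of each of book, tin0, tin1, tin2, tin3, tin4, lamp below 0.02 m/s and x of tin0_center in the frame of ledge between -0.022 and 0.022 m and y of tin0_center in the frame of ledge between -0.2 and 0.2 m and z of tin0_center in the frame of ledge between 0.104 and 0.117 m and angle between each of tin0_center, tin1_center, tin2_center, tin3_center, tin4_center's own z axis and vertical below 0.1 rad and x of tin1_center in the frame of ledge between -0.022 and 0.022 m and y of tin1_center in the frame of ledge between -0.2 and 0.2 m and z of tin1_center in the frame of ledge between 0.104 and 0.117 m and x of tin2_center in the frame of ledge between -0.022 and 0.022 m and y of tin2_center in the frame of ledge between -0.2 and 0.2 m and z of tin2_center in the frame of ledge between 0.104 and 0.117 m and x of tin3_center in the frame of ledge between -0.022 and 0.022 m and y of tin3_center in the frame of ledge between -0.2 and 0.2 m and z of tin3_center in the frame of ledge between 0.104 and 0.117 m and x of tin4_center in the frame of ledge between -0.022 and 0.022 m and y of tin4_center in the frame of ledge between -0.2 and 0.2 m and z of tin4_center in the frame of ledge between 0.104 and 0.117 m); the robot touches nothing.
It fails at once if the lamp is forced more than about 20 degrees past the mark (horizontal distance between lamp_tip and socket below 0.008 m and z of lamp_tip in the frame of socket below 0.022 m and angle between lamp_tip's own z axis and vertical below 0.15 rad and x of lamp_head in the frame of socket above 0 m and y of lamp_head in the frame of socket below -0.036 m and z of lamp_tip in the frame of socket below 0.0115 m).
It fails at once if the book is lifted off the rest (z of book_center in the frame of rest above 0.11 m).
It fails at once if the mug is disturbed (distance of mug from where it was at the start of the episode above 0.03 m or angle between mug's own z axis and vertical above 0.4 rad).
It fails at once if the lotion is disturbed (distance of lotion from where it was at the start of the episode above 0.03 m or angle between lotion's own z axis and vertical above 0.4 rad).
It fails at once if the notebook is disturbed (distance of notebook from where it was at the start of the episode above 0.03 m or angle between notebook's own z axis and vertical above 0.4 rad).
Of tin0, tin1, tin2, tin3, tin4 only 3 to 5 are there at a start; the rules pass over those that are not, and their reading is None.
At some moment in a run one of book may be knocked a few centimetres aside while the robot is not near it.
It also fails if it takes over 208 s, if anything falls off the work surface, if the arm or the gripper's body presses on something with over 40 N, if the wrist force passes 120 N, or if a joint passes its speed limit or range.

## Working session

There is one attempt and no reset: what is moved stays moved. The work goes in short steps, Python scripts to look and compute and a tool call to move; the robot and the scene stay as the last step left them, time stands still between calls to the robot, and variables do not carry over. Pictures are saved under pics/ and viewed, at most 14 in all, crops included, and the job is handed in when it is done.

Besides the shell and the picture viewer there is one more tool, called after "Emit:" as name(argument=value, ...) on one line, values as JSON. jog_arm: Moves the arm, as the interface text tells. Its arguments: {"type":"object","properties":{"motion":{"type":"array"}},"required":["motion"]}

```bash
mkdir -p pics
cat > h.py <<'E'
import numpy as np, cv2
from workcell import readout, camera, bot
def snap(name,fn=None):
    c=camera(name)
    if fn: cv2.imwrite('pics/'+fn,c['pixels'][:,:,::-1])
    return c
def ray(c,uv):
    K=np.array(c['K'],float);d=np.array(c['dist'],float)
    p=cv2.undistortPoints(np.array(uv,float).reshape(-1,1,2),K,d).reshape(-1,2)
    R=cv2.Rodrigues(np.array(c['rvec'],float))[0];t=np.array(c['tvec'],float).ravel()
    o=-R.T@t
    D=np.c_[p,np.ones(len(p))]@R
    return o,D
def atz(c,uv,z):
    o,D=ray(c,uv); s=(z-o[2])/D[:,2]
    return o+D*s[:,None]
def proj(c,P):
    return cv2.projectPoints(np.array(P,float).reshape(-1,1,3),np.array(c['rvec'],float),np.array(c['tvec'],float),np.array(c['K'],float),np.array(c['dist'],float))[0].reshape(-1,2)
E
python3 - <<'E'
from h import *
for n in ('scene','top'):
    c=snap(n,n+'1.png'); o,_=ray(c,[[320,240]]); print(n,o,c['K'][0][0])
print(readout.get_obs(),bot.tcp_to_grasp)
E
```

```text
scene [ 0.90936997 -0.69177051  1.00745136] 444.74207673967237
top [ 0.38680207 -0.08557857  1.40564188] 564.8863561812484
{'clock': 0.1, 'joint_pos': array([-1.11500635e+00,  2.41358483e-01,  3.85750761e-03,  1.33520418e+00,
       -3.89386611e-05,  1.57078736e+00]), 'joint_vel': array([-1.23125165e-03, -2.48495121e-03,  3.93835597e-03, -3.74061793e-05,
        1.70615128e-03, -1.88701215e-03]), 'tau': array([ 3.08797771e-04, -3.73138225e+01,  2.53010166e+01,  1.08636546e-02,
       -6.64403888e-05, -8.13484320e-06]), 'eef_pos': array([ 0.21982511, -0.44845166,  0.23049102]), 'tool_rot': array([ 9.74142672e-01,  2.25931724e-01, -2.34590577e-04, -9.25341305e-04]), 'ft_force': array([ 0.34237616, -0.21058869,  0.04050566]), 'ft_torque': array([ 0.03119879, -0.03111684, -0.05171168]), 'grasp_force': 0.0, 'grip_width': 0.08535328159656609} 0.0187
```

View pics/top1.png

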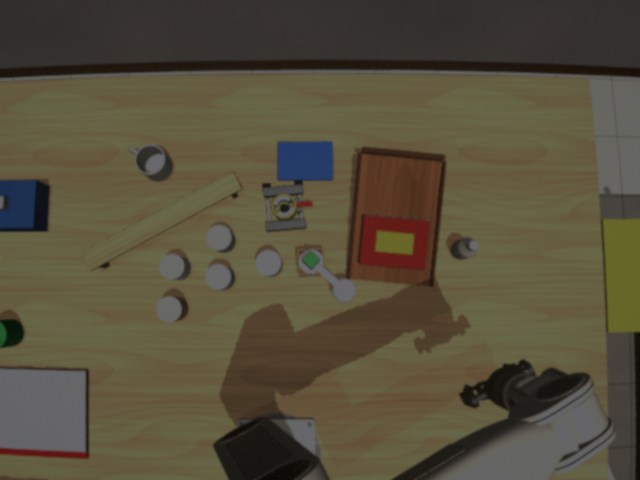

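View pics/scene1.png

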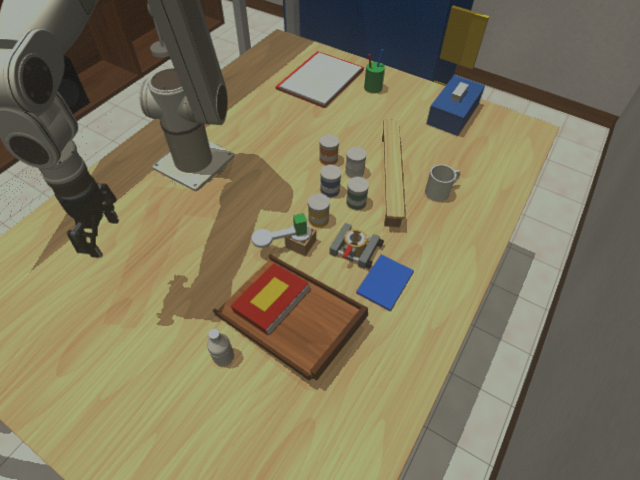

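The top view has image up as +x and image left as +y. It shows five tins (268,263), (220,237), (219,276), (174,266), (170,308), the lamp grip at (311,260) with its head at (344,290), the socket at (285,207), the mark at (304,204), the book rest around (395,215) and the ledge from (90,260) to (237,183). I'll take a zoomed crop to measure from.

Run:
```python
from h import *
im=cv2.imread('pics/top1.png')
def crop(x0,x1,y0,y1,s,fn):
    o=cv2.resize(im[y0:y1,x0:x1],None,fx=s,fy=s,interpolation=cv2.INTER_CUBIC)
    o=cv2.convertScaleAbs(o,alpha=1.6)
    for k in range((x0+19)//20*20,x1,20): cv2.putText(o,str(k),(int((k-x0)*s),8),0,.3,(0,0,0),1);cv2.line(o,(int((k-x0)*s),10),(int((k-x0)*s),16),(0,0,0),1)
    for k in range((y0+19)//20*20,y1,20): cv2.putText(o,str(k),(0,int((k-y0)*s)),0,.3,(0,0,0),1);cv2.line(o,(20,int((k-y0)*s)),(26,int((k-y0)*s)),(0,0,0),1)
    cv2.imwrite('pics/'+fn,o)
crop(250,450,140,310,3.5,'c1.png'); crop(76,286,165,325,3.7,'c2.png')
```

```text
(no output)
```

View pics/c1.png

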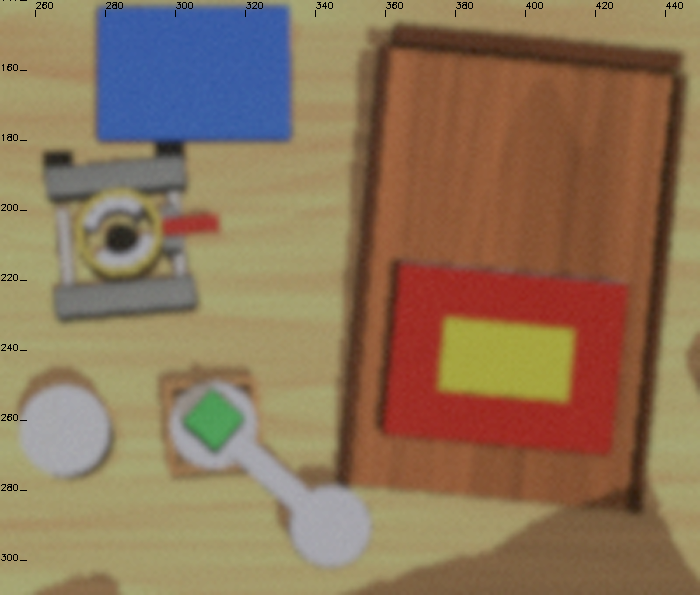

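View pics/c2.png

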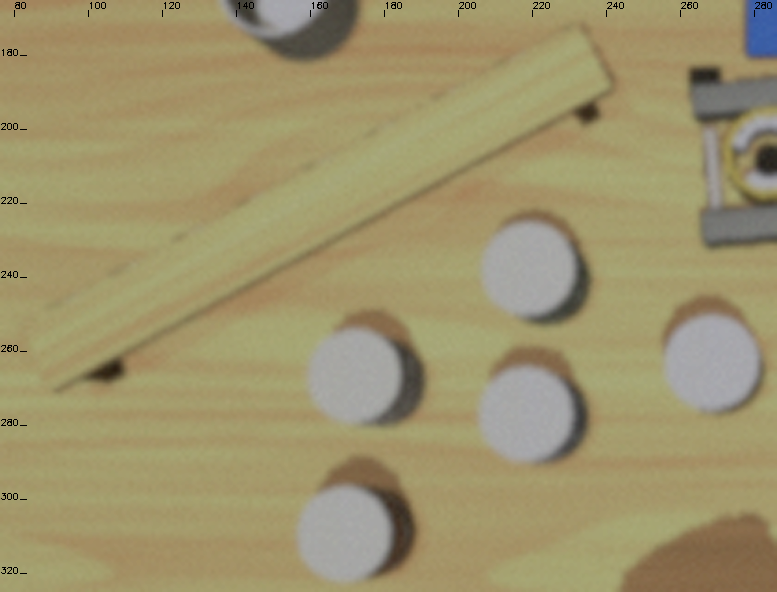

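The crops show the lamp grip at (311.1,259.7), the head at (344.3,290.0), the tube centre at (284.3,207.2) and the mark's outer end at (312,203.4). The book's corners are at (363.7,214.5), (429.4,221.3), (423,269.5) and (359,264), and the ledge's corners at (232.8,171), (241.7,188.8) and (90.9,270.7).

Run:
```python
from h import *
np.set_printoptions(precision=4,suppress=True)
c=snap('top')
c1=lambda a:[[250+(x)/3.5,140+y/3.5] for x,y in a]
c2=lambda a:[[76+(x)/3.7,165+y/3.7] for x,y in a]
P=lambda n,uv,z:print(n,*atz(c,uv,z)[:,:2].round(4).tolist())
P('grip',c1([(214,419)]),.114);P('gripcorners',c1([(213,385),(245,420),(215,454),(183,418)]),.114)
P('head',c1([(330,525)]),.068)
P('sock/mark end/in',c1([(120,234),(218,221),(165,228)]),.053)
P('jaws',c1([(45,165),(183,155),(58,320),(197,304)]),.034)
P('bookcorn top',c1([(398,261),(628,284),(606,454),(382,434)]),.06)
P('foot L,R ; stop L,R',c1([(350,484),(630,510)]),.01)
P('stop face L R',c1([(388,47),(672,72)]),.064)
P('ledge',c2([(580,22),(613,88),(55,391)]),.07)
P('tins',c2([(712,362),(530,271),(528,414),(356,376),(345,534)]),.08)
P('tinedge',c2([(665,362),(760,362),(482,271),(578,271)]),.08)
P('mug',[[152,160]],.085);P('lotion',[[472,245]],.13);P('nb',[[278,142],[332,180]],.012)
```

```text
grip [0.4762, -0.0898]
gripcorners [0.4986, -0.0893] [0.4755, -0.1101] [0.4533, -0.0904] [0.477, -0.0695]
head [0.4073, -0.168]
sock/mark end/in [0.6091, -0.0255] [0.6179, -0.0934] [0.6131, -0.0567]
jaws [0.6618, 0.0284] [0.6685, -0.0691] [0.5515, 0.0186] [0.5624, -0.0786]
bookcorn top [0.5884, -0.2173] [0.5719, -0.3769] [0.4544, -0.3585] [0.4691, -0.2046]
foot L,R ; stop L,R [0.437, -0.1859] [0.4171, -0.3849]
stop face L R [0.7387, -0.2125] [0.7213, -0.4121]
ledge [0.6949, 0.0986] [0.6508, 0.0764] [0.4541, 0.4406]
tins [0.4717, 0.0105] [0.5303, 0.1273] [0.439, 0.1275] [0.4633, 0.2385] [0.3629, 0.2439]
tinedge [0.4718, 0.0404] [0.4715, -0.02] [0.5304, 0.1582] [0.5302, 0.0964]
mug [0.7205, 0.2934]
lotion [0.5068, -0.4595]
nb [0.7827, -0.0074] [0.6837, -0.1435]
```

Everything fits the given sizes: the arm measures 104 mm, the jaws 98 mm, the tins 60 mm and the ledge's depth 49 mm. I'll write a helper that converts a target into jog numbers.

```bash
cat >> h.py <<'E'
from scipy.spatial.transform import Rotation as Rn
def go(x,y,z,yaw,o=None):
    "print jog shift from present pose to TCP x,y,z (m), tool-x yaw (deg)"
    o=o or readout.get_obs(); R=Rn.from_quat(o['tool_rot']).as_matrix()
    d=R.T@(np.array([x,y,z])-o['eef_pos'])*1e3
    y0=np.degrees(np.arctan2(R[1,0],R[0,0])); s=-((yaw-y0+180)%360-180)
    print('jog',d.round(1),'spin',round(s,1),'| yaw now',round(y0,1),'q6',np.degrees(o['joint_pos'][5]).round(1),'pos',o['eef_pos'].round(4),'F',o['ft_force'].round(1),'T',o['ft_torque'].round(2),'grip',round(o['grip_width'],4),round(o['grasp_force'],1),'t',round(o['clock'],2))
E
python3 -c "
from h import *
go(.4762,-.0898,.231,48.6)"
```

```text
jog [ 3.881e+02 -2.093e+02 -1.000e-01] spin -22.5 | yaw now 26.1 q6 90.0 pos [ 0.2199 -0.4485  0.2306] F [ 0.5 -0.4 -0.8] T [ 0.05 -0.01  0.03] grip 0.0851 0.0 t 0.15
```

Emit:
jog_arm(motion=[{"x": 48,"y": -26,"z": 0,"spin": -5},{"x": 97,"y": -52,"z": 0,"spin": -10},{"x": 145,"y": -78,"z": 0,"spin": -15},{"x": 194,"y": -105,"z": 0,"spin": -20},{"x": 242,"y": -131,"z": 0,"spin": -22.5},{"x": 291,"y": -157,"z": 0,"spin": -22.5},{"x": 340,"y": -183,"z": 0,"spin": -22.5},{"x": 388,"y": -209,"z": 0,"spin": -22.5}])

```text
validation failed for argument at $.mo...
```

```bash
python3 -c "
from h import *
c=snap('wrist','w1.png')
o,D=ray(c,[[320,240]]); print(o,D)
go(.4762,-.0898,.130,48.6)
print(proj(c,[[.4762,-.0898,.114],[.6091,-.0255,.052]]))"
```

```text
[ 0.29230175 -0.41362262  0.37289153] [[-0.27800931 -0.14048506 -0.95026249]]
jog [ 388.1 -209.3  101. ] spin -22.5 | yaw now 26.1 q6 90.0 pos [ 0.2199 -0.4486  0.2307] F [-0.2  0.2 -0.7] T [-0.01 -0.03 -0.01] grip 0.0851 0.0 t 0.2
[[-147.85105266 -589.98786688]
 [ -64.26294784 -736.46486448]]
```

View pics/w1.png

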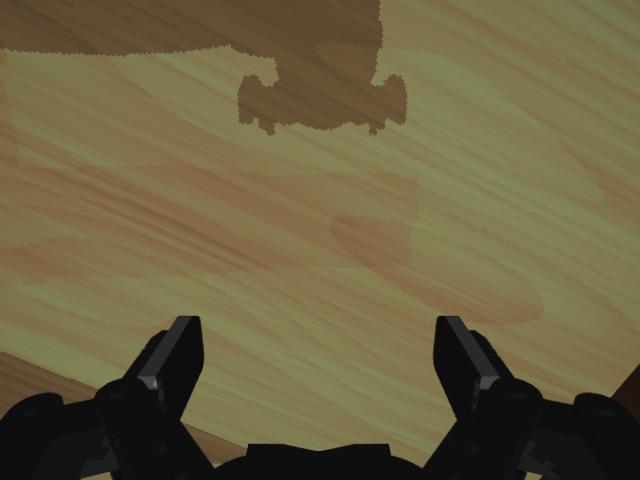

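The wrist picture shows bare desk between the fingertips (185,320) and (455,320). The move was refused, probably because "fingers" is missing.

Emit:
jog_arm(motion=[{"x": 48,"y": -26,"z": 0,"spin": -5,"fingers": -1},{"x": 97,"y": -52,"z": 0,"spin": -10,"fingers": -1},{"x": 145,"y": -78,"z": 0,"spin": -15,"fingers": -1},{"x": 194,"y": -105,"z": 0,"spin": -20,"fingers": -1},{"x": 242,"y": -131,"z": 0,"spin": -22.5,"fingers": -1},{"x": 291,"y": -157,"z": 0,"spin": -22.5,"fingers": -1},{"x": 340,"y": -183,"z": 0,"spin": -22.5,"fingers": -1},{"x": 388,"y": -209,"z": 0,"spin": -22.5,"fingers": -1}])

```text
clock: 1.2
eef_pos: [0.4773, -0.0889, 0.2313]
tool_rot: [0.911, 0.412, 0.0, 0.0]
ft_force: [0.5, -0.9, -0.0]
grip_width: 0.0853
grasp_force: 0.0
```

```bash
python3 -c "
from h import *
c=snap('wrist','w2.png')
hsv=cv2.cvtColor(c['pixels'],cv2.COLOR_RGB2HSV)
m=cv2.inRange(hsv,(45,90,90),(85,255,255)); n,l,s,ce=cv2.connectedComponentsWithStats(m); k=1+s[1:,4].argmax(); print(s[k],ce[k])
cn=max(cv2.findContours(m,0,2)[0],key=cv2.contourArea); r=cv2.minAreaRect(cn); print(r)
b=cv2.boxPoints(r); p=atz(c,b,.114)[:,:2]; print(p,p.mean(0)); 
print(proj(c,[[.4762,-.0898,.114],[.6091,-.0255,.052]]))
go(.4762,-.0898,.078,48.6)"
```

```text
[ 296  210   45   42 1768] [317.83257919 230.27375566]
((318.0, 230.5), (41.0, 44.0), 90.0)
[[ 0.47741952 -0.06767024]
 [ 0.49924691 -0.08690356]
 [ 0.48058607 -0.10883303]
 [ 0.45803085 -0.08895178]] [ 0.47882084 -0.08808965]
[[316.7614517  235.11664394]
 [396.17432594  29.10848185]]
jog [ -8.4   0.5 153. ] spin 0.4 | yaw now 49.0 q6 121.0 pos [ 0.4808 -0.0838  0.231 ] F [3.1 3.3 0.8] T [ 0.1  -0.24  0.01] grip 0.0849 0.0 t 1.25
```

View pics/w2.png

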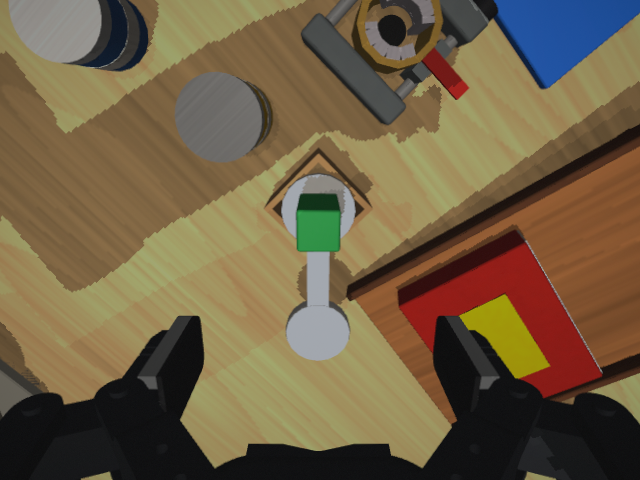

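The wrist view shows the green grip at (318,230) and the arm vertical in the image, so the yaw is right. The socket is at (397,25). The arm was still settling, so I'll hold and re-measure.

Emit:
jog_arm(motion=[{"x": 0,"y": 0,"z": 0,"spin": 0,"fingers": -1},{"x": 0,"y": 0,"z": 0,"spin": 0,"fingers": -1},{"x": 0,"y": 0,"z": 0,"spin": 0,"fingers": -1}])

```text
clock: 1.62
eef_pos: [0.4758, -0.0916, 0.2313]
tool_rot: [0.912, 0.411, -0.0, -0.0]
ft_force: [0.5, -0.2, 0.4]
grip_width: 0.0855
grasp_force: 0.0
```

```bash
cat > m.py <<'E'
from h import *
c=snap('wrist')
hsv=cv2.cvtColor(c['pixels'],cv2.COLOR_RGB2HSV)
m=cv2.inRange(hsv,(45,90,90),(85,255,255))
cn=max(cv2.findContours(m,0,2)[0],key=cv2.contourArea); r=cv2.minAreaRect(cn)
b=cv2.boxPoints(r); p=atz(c,b,.114)[:,:2]; print(r,p,p.mean(0))
# gold ring of the tube, mouth plane
g=cv2.inRange(hsv,(17,80,60),(30,255,255)); g[:, :300]=0; g[120:]=0
cv2.imwrite('pics/g.png',g)
# red mark
rm=cv2.inRange(hsv,(0,150,60),(6,255,255))|cv2.inRange(hsv,(174,150,60),(180,255,255)); rm[140:]=0
cn=max(cv2.findContours(rm,0,2)[0],key=cv2.contourArea); b=cv2.boxPoints(cv2.minAreaRect(cn)); print('mark',b.tolist(),atz(c,b,.056)[:,:2])
go(.4775,-.0890,.078,48.6)
E
python3 m.py
```

```text
((317.0, 226.0), (40.0, 44.0), 90.0) [[ 0.47725181 -0.06799505]
 [ 0.49897418 -0.08722393]
 [ 0.48082633 -0.10841487]
 [ 0.45839987 -0.08855824]] [ 0.47886305 -0.08804802]
mark [[419.531005859375, 54.97243118286133], [433.1861572265625, 42.834503173828125], [468.6619873046875, 82.74485778808594], [455.0068359375, 94.88278198242188]] [[ 0.60892179 -0.05312956]
 [ 0.62121913 -0.05319361]
 [ 0.62485434 -0.09221633]
 [ 0.61223339 -0.09245969]]
jog [  3.1  -0.6 153.4] spin -0.1 | yaw now 48.5 q6 120.6 pos [ 0.4759 -0.0916  0.2314] F [ 0.1 -0.6 -0.1] T [ 0.05 -0.02 -0.04] grip 0.0852 0.0 t 1.68
```

Emit:
jog_arm(motion=[{"x": 3.5,"y": -1,"z": 50,"spin": 0,"fingers": -1},{"x": 3.5,"y": -1,"z": 100,"spin": 0,"fingers": -1},{"x": 3.5,"y": -1,"z": 140,"spin": 0,"fingers": -1},{"x": 3.5,"y": -1,"z": 153,"spin": 0,"fingers": -1},{"x": 3.5,"y": -1,"z": 153,"spin": 0,"fingers": -1},{"x": 3.5,"y": -1,"z": 153,"spin": 0,"fingers": -1},{"x": 3.5,"y": -1,"z": 153,"spin": 0,"fingers": -1},{"x": 3.5,"y": -1,"z": 153,"spin": 0,"fingers": 0}])

```text
clock: 2.68
eef_pos: [0.4788, -0.0873, 0.0793]
tool_rot: [0.911, 0.412, 0.001, 0.001]
ft_force: [0.4, 0.2, -0.6]
grip_width: 0.0697
grasp_force: 0.0
```

Emit:
jog_arm(motion=[{"x": 0,"y": 0,"z": 0,"spin": 0,"fingers": 1},{"x": 0,"y": 0,"z": 0,"spin": 0,"fingers": 1},{"x": 0,"y": 0,"z": 0,"spin": 0,"fingers": 1},{"x": 0,"y": 0,"z": 0,"spin": 0,"fingers": 1},{"x": 0,"y": 0,"z": 0,"spin": 0,"fingers": 1},{"x": 0,"y": 0,"z": 0,"spin": 0,"fingers": 1}])

```text
clock: 3.42
eef_pos: [0.4782, -0.0872, 0.0785]
tool_rot: [0.911, 0.412, 0.0, 0.0]
ft_force: [-0.6, -0.4, 4.3]
grip_width: 0.0297
grasp_force: 59.3
```

```bash
python3 -c "
from h import *
go(.478,-.0885,.078,48.6)"
```

```text
jog [-1.1  0.7  0.5] spin 0.0 | yaw now 48.6 q6 121.0 pos [ 0.4782 -0.0872  0.0785] F [-0.6 -0.4  4.3] T [ 0.12  0.22 -0.02] grip 0.0297 59.3 t 3.42
```

Emit:
jog_arm(motion=[{"x": 0,"y": 0,"z": -10,"spin": 0,"fingers": 1},{"x": 0,"y": 0,"z": -30,"spin": 0,"fingers": 1},{"x": 0,"y": 0,"z": -60,"spin": 0,"fingers": 1},{"x": 0,"y": 0,"z": -90,"spin": 0,"fingers": 1},{"x": 0,"y": 0,"z": -110,"spin": 0,"fingers": 1},{"x": 0,"y": 0,"z": -110,"spin": 0,"fingers": 1},{"x": 0,"y": 0,"z": -110,"spin": 0,"fingers": 1},{"x": 0,"y": 0,"z": -110,"spin": 0,"fingers": 1}])

```text
clock: 4.42
eef_pos: [0.4771, -0.087, 0.187]
tool_rot: [0.911, 0.412, -0.001, -0.001]
ft_force: [0.3, 0.2, -3.2]
grip_width: 0.0292
grasp_force: 59.7
```

```bash
python3 -c "
from h import *
c=snap('wrist','w3.png')
o=readout.get_obs()
p=o['eef_pos']; print(p)
print(proj(c,[p+[0,0,.0357],p+[0,0,-.05]]))
# planned: hover lamp above socket, arm yaw 20 -> tool yaw 200
go(.6115,-.0248,.188,200)"
```

```text
[ 0.4772438  -0.08708804  0.18708388]
[[316.79581781 377.43894051]
 [317.47970098 271.56463924]]
jog [135.5  59.5  -1.2] spin -151.4 | yaw now 48.6 q6 121.0 pos [ 0.4772 -0.0871  0.1871] F [-0.7 -0.6 -2.5] T [ 0.04 -0.06  0.07] grip 0.0295 59.7 t 4.47
```

View pics/w3.png

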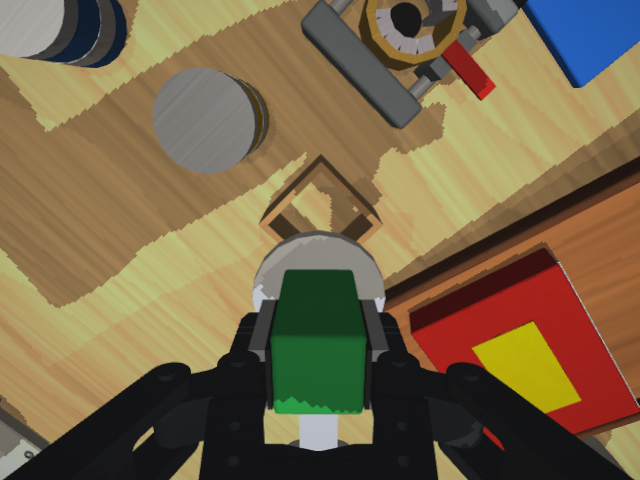

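The lamp is held, with its grip top between rows 337 and 413 and centred at column 318. The socket's rim is partly cut off at the top, near (415,20). I'll shift to see it whole.

Emit:
jog_arm(motion=[{"x": 22,"y": 10,"z": 0,"spin": 0,"fingers": 1},{"x": 45,"y": 20,"z": 0,"spin": 0,"fingers": 1},{"x": 45,"y": 20,"z": 0,"spin": 0,"fingers": 1},{"x": 45,"y": 20,"z": 0,"spin": 0,"fingers": 1},{"x": 45,"y": 20,"z": 0,"spin": 0,"fingers": 1},{"x": 45,"y": 20,"z": 0,"spin": 0,"fingers": 1}])

```text
clock: 5.22
eef_pos: [0.5223, -0.067, 0.1884]
tool_rot: [0.911, 0.411, -0.0, -0.0]
ft_force: [-0.8, -1.0, -2.4]
grip_width: 0.0295
grasp_force: 59.7
```

```bash
python3 -c "
from h import *
c=snap('wrist','w4.png')
o=readout.get_obs(); p=o['eef_pos']; R=Rn.from_quat(o['tool_rot']).as_matrix()
q=atz(c,[[272,337],[366,337],[274,413],[363,413],[319,337],[319,413]],p[2]+.0355)
print('grip top, tool frame mm',((q-p)@R*1e3).round(1))
im=cv2.convertScaleAbs(cv2.imread('pics/w4.png')[0:260,240:560],alpha=1.5); cv2.imwrite('pics/w4c.png',cv2.resize(im,None,fx=2.3,fy=2.3,interpolation=cv2.INTER_CUBIC))
go(.6115,-.0248,.188,200)"
```

```text
grip top, tool frame mm [[ 14.2 -13.6 -35.5]
 [ 14.2  14.9 -35.5]
 [-14.1 -14.  -35.5]
 [-14.1  15.  -35.5]
 [ 14.2   0.6 -35.5]
 [-14.1   0.7 -35.5]]
jog [90.5 38.9  0.5] spin -151.4 | yaw now 48.6 q6 124.1 pos [ 0.5224 -0.0669  0.1885] F [-0.3  0.1 -1.9] T [-0.   -0.02 -0.02] grip 0.0292 59.7 t 5.28
```

View pics/w4c.png

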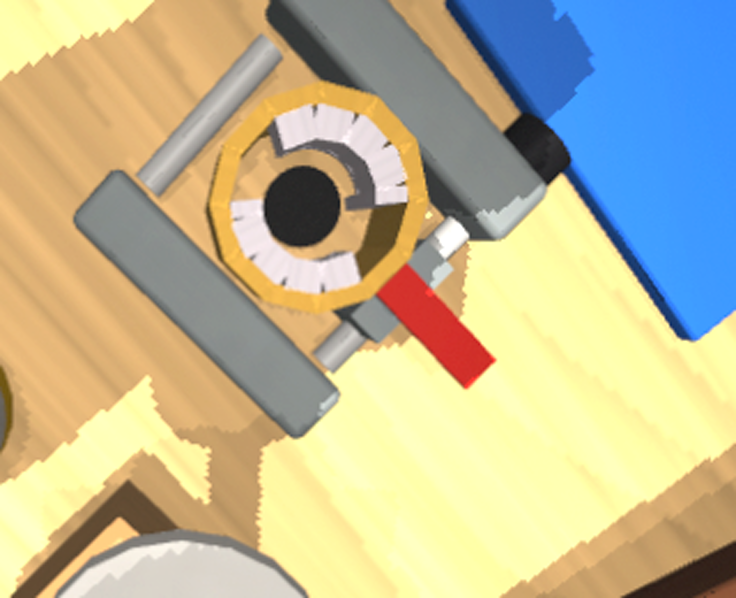

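The crop shows the rim circle centred at about (318,196) with edges at x 208/428 and y 82/310. The mark runs from (392,283) to (481,374), and the bore gaps lie at upper left and lower right.

```bash
python3 -c "
from h import *
c=camera('wrist')
f=lambda a:[[240+(x+.5)/2.3-.5,(y+.5)/2.3-.5] for x,y in a]
q=atz(c,f([(208,196),(428,200),(322,82),(316,311),(250,110),(398,278),(240,272),(385,105)]),.052)[:,:2]; print(q.round(4).tolist())
x=np.c_[2*q,np.ones(len(q))]; s=np.linalg.lstsq(x,(q**2).sum(1),rcond=None)[0]; print('circ',s[:2],np.sqrt(s[2]+s[0]**2+s[1]**2))
m=atz(c,f([(408,265),(494,357),(378,294),(466,388)]),.056)[:,:2]; print(m.round(4).tolist()); d=(m[1]-m[0]+m[3]-m[2]); print(np.degrees(np.arctan2(d[1],d[0])))
mm=m.mean(0)-s[:2]; print(np.degrees(np.arctan2(mm[1],mm[0])))
"
```

```text
[[0.5913, -0.0017], [0.6373, -0.0435], [0.6338, -0.0001], [0.5944, -0.0463], [0.6145, 0.0075], [0.618, -0.0548], [0.5848, -0.0233], [0.6432, -0.016]]
circ [ 0.61421034 -0.02342277] 0.03062012254224077
[[0.6217, -0.0531], [0.6251, -0.0904], [0.6104, -0.0538], [0.6136, -0.0923]]
-85.09385099829622
-85.92904296335055
```

```bash
python3 -c "
from h import *
go(.6137,-.0231,.188,199.8)"
```

```text
jog [93.1 39.4  0.5] spin -151.2 | yaw now 48.6 q6 124.1 pos [ 0.5225 -0.0669  0.1885] F [-0.1  0.8 -2.5] T [0.05 0.03 0.03] grip 0.0296 59.7 t 5.33
```

Emit:
jog_arm(motion=[{"x": 12,"y": 5,"z": 0,"spin": -10,"fingers": 1},{"x": 24,"y": 10,"z": 0,"spin": -20,"fingers": 1},{"x": 36,"y": 15,"z": 0,"spin": -30,"fingers": 1},{"x": 48,"y": 20,"z": 0,"spin": -40,"fingers": 1},{"x": 60,"y": 25,"z": 0,"spin": -50,"fingers": 1},{"x": 72,"y": 30,"z": 0,"spin": -60,"fingers": 1},{"x": 84,"y": 35,"z": 0,"spin": -70,"fingers": 1},{"x": 93,"y": 39.4,"z": 0,"spin": -80,"fingers": 1}])

```text
clock: 6.32
eef_pos: [0.6141, -0.0228, 0.1882]
tool_rot: [0.431, 0.902, -0.0, -0.0]
ft_force: [0.3, 0.4, -2.4]
grip_width: 0.0293
grasp_force: 59.8
```

Emit:
jog_arm(motion=[{"x": 0,"y": 0,"z": 0,"spin": -10,"fingers": 1},{"x": 0,"y": 0,"z": 0,"spin": -20,"fingers": 1},{"x": 0,"y": 0,"z": 0,"spin": -30,"fingers": 1},{"x": 0,"y": 0,"z": 0,"spin": -40,"fingers": 1},{"x": 0,"y": 0,"z": 0,"spin": -50,"fingers": 1},{"x": 0,"y": 0,"z": 0,"spin": -60,"fingers": 1},{"x": 0,"y": 0,"z": 0,"spin": -68,"fingers": 1},{"x": 0,"y": 0,"z": 0,"spin": -71.2,"fingers": 1}])

```text
clock: 7.32
eef_pos: [0.6136, -0.0231, 0.1882]
tool_rot: [-0.173, 0.985, -0.0, -0.0]
ft_force: [-0.3, -0.3, -1.8]
grip_width: 0.0291
grasp_force: 59.8
```

Emit:
jog_arm(motion=[{"x": 0,"y": 0,"z": 20,"spin": 0,"fingers": 1},{"x": 0,"y": 0,"z": 40,"spin": 0,"fingers": 1},{"x": 0,"y": 0,"z": 50,"spin": 0,"fingers": 1},{"x": 0,"y": 0,"z": 50,"spin": 0,"fingers": 1},{"x": 0,"y": 0,"z": 50,"spin": 0,"fingers": 1},{"x": 0,"y": 0,"z": 50,"spin": 0,"fingers": 1},{"x": 0,"y": 0,"z": 50,"spin": 0,"fingers": 1}])

```text
clock: 8.2
eef_pos: [0.6142, -0.023, 0.139]
tool_rot: [-0.172, 0.985, -0.0, 0.001]
ft_force: [0.8, -0.2, -2.6]
grip_width: 0.0295
grasp_force: 59.9
```

```bash
python3 -c "
from h import *
c=snap('wrist','w5.png')
go(.6137,-.0231,.0895,199.8)"
```

```text
jog [ 0.5  0.  49.3] spin 0.0 | yaw now -160.2 q6 -22.0 pos [ 0.6141 -0.0229  0.1388] F [-0.1 -0.2 -1.8] T [ 0.02  0.02 -0.01] grip 0.0293 59.9 t 8.25
```

Emit:
jog_arm(motion=[{"x": 0,"y": 0,"z": 5,"spin": 0,"fingers": 1},{"x": 0,"y": 0,"z": 10,"spin": 0,"fingers": 1},{"x": 0,"y": 0,"z": 14,"spin": 0,"fingers": 1},{"x": 0,"y": 0,"z": 18,"spin": 0,"fingers": 1},{"x": 0,"y": 0,"z": 18,"spin": 0,"fingers": 1},{"x": 0,"y": 0,"z": 18,"spin": 0,"fingers": 1}])

```text
clock: 9.0
eef_pos: [0.614, -0.0229, 0.1204]
tool_rot: [-0.172, 0.985, -0.0, 0.0]
ft_force: [0.5, -0.9, -3.2]
grip_width: 0.0297
grasp_force: 59.9
```

Emit:
jog_arm(motion=[{"x": 0,"y": 0,"z": 4,"spin": 0,"fingers": 1},{"x": 0,"y": 0,"z": 8,"spin": 0,"fingers": 1},{"x": 0,"y": 0,"z": 12,"spin": 0,"fingers": 1},{"x": 0,"y": 0,"z": 12,"spin": 0,"fingers": 1},{"x": 0,"y": 0,"z": 12,"spin": 0,"fingers": 1}])

```text
clock: 9.62
eef_pos: [0.6139, -0.023, 0.1083]
tool_rot: [-0.172, 0.985, -0.0, 0.0]
ft_force: [-0.3, -0.5, -3.4]
grip_width: 0.0294
grasp_force: 59.9
```

Emit:
jog_arm(motion=[{"x": 0,"y": 0,"z": 4,"spin": 0,"fingers": 1},{"x": 0,"y": 0,"z": 8,"spin": 0,"fingers": 1},{"x": 0,"y": 0,"z": 12,"spin": 0,"fingers": 1},{"x": 0,"y": 0,"z": 16,"spin": 0,"fingers": 1},{"x": 0,"y": 0,"z": 19,"spin": 0,"fingers": 1},{"x": 0,"y": 0,"z": 19,"spin": 0,"fingers": 1},{"x": 0,"y": 0,"z": 19,"spin": 0,"fingers": 1}])

```text
clock: 10.5
eef_pos: [0.6138, -0.0229, 0.0896]
tool_rot: [-0.172, 0.985, 0.0, -0.0]
ft_force: [0.0, -0.2, -1.3]
grip_width: 0.0295
grasp_force: 60.1
```

Emit:
jog_arm(motion=[{"x": 0,"y": 0,"z": 1.5,"spin": 0,"fingers": 1},{"x": 0,"y": 0,"z": 2,"spin": 0,"fingers": 1},{"x": 0,"y": 0,"z": 2,"spin": 0,"fingers": 1},{"x": 0,"y": 0,"z": 2,"spin": 0,"fingers": 1}])

```text
clock: 11.0
eef_pos: [0.6139, -0.0229, 0.0876]
tool_rot: [-0.172, 0.985, 0.0, 0.0]
ft_force: [-2.7, 0.1, 3.5]
grip_width: 0.0295
grasp_force: 60.4
```

Emit:
jog_arm(motion=[{"x": 0,"y": 0,"z": 0,"spin": 6,"fingers": 1},{"x": 0,"y": 0,"z": 0,"spin": 12,"fingers": 1},{"x": 0,"y": 0,"z": 0,"spin": 18,"fingers": 1},{"x": 0,"y": 0,"z": 0,"spin": 24,"fingers": 1},{"x": 0,"y": 0,"z": 0,"spin": 30,"fingers": 1},{"x": 0,"y": 0,"z": 0,"spin": 36,"fingers": 1},{"x": 0,"y": 0,"z": 0,"spin": 42,"fingers": 1},{"x": 0,"y": 0,"z": 0,"spin": 45,"fingers": 1}])

```text
clock: 12.0
eef_pos: [0.6141, -0.0228, 0.0876]
tool_rot: [0.219, 0.976, 0.0, 0.0]
ft_force: [-0.8, -0.2, 2.2]
grip_width: 0.0295
grasp_force: 60.5
```

```bash
python3 -c "
from h import *
go(.6137,-.0231,.0855,94.8)"
```

```text
jog [ 0.2 -0.4  2.1] spin 59.9 | yaw now 154.7 q6 23.2 pos [ 0.6141 -0.0228  0.0876] F [-0.8 -0.2  2.2] T [0.11 0.41 0.04] grip 0.0295 60.5 t 12.0
```

Emit:
jog_arm(motion=[{"x": 0,"y": 0,"z": 0.3,"spin": 6,"fingers": 1},{"x": 0,"y": 0,"z": 0.6,"spin": 12,"fingers": 1},{"x": 0,"y": 0,"z": 1.0,"spin": 18,"fingers": 1},{"x": 0,"y": 0,"z": 1.4,"spin": 24,"fingers": 1},{"x": 0,"y": 0,"z": 1.8,"spin": 30,"fingers": 1},{"x": 0,"y": 0,"z": 2.2,"spin": 36,"fingers": 1},{"x": 0,"y": 0,"z": 2.6,"spin": 40,"fingers": 1},{"x": 0,"y": 0,"z": 2.6,"spin": 40,"fingers": 1}])

```text
clock: 13.0
eef_pos: [0.6145, -0.0226, 0.0858]
tool_rot: [0.539, 0.842, 0.001, 0.001]
ft_force: [-2.7, 0.4, 6.3]
grip_width: 0.0293
grasp_force: 60.9
```

Emit:
jog_arm(motion=[{"x": 0,"y": 0,"z": 0.3,"spin": 5,"fingers": 1},{"x": 0,"y": 0,"z": 0.6,"spin": 10,"fingers": 1},{"x": 0,"y": 0,"z": 1.0,"spin": 15,"fingers": 1},{"x": 0,"y": 0,"z": 1.4,"spin": 19,"fingers": 1},{"x": 0,"y": 0,"z": 1.4,"spin": 19,"fingers": 1},{"x": 0,"y": 0,"z": 1.4,"spin": 19,"fingers": 1}])

```text
clock: 13.75
eef_pos: [0.6147, -0.0227, 0.0849]
tool_rot: [0.67, 0.742, 0.001, 0.001]
ft_force: [-3.0, 0.8, 8.1]
grip_width: 0.0293
grasp_force: 61.1
```

```bash
python3 -c "
from h import *
c=snap('top','top2.png')
go(.6137,-.0231,.0855,94.8)
im=c['pixels'][150:270,240:400,::-1]; cv2.imwrite('pics/t2c.png',cv2.resize(cv2.convertScaleAbs(im,alpha=1.6),None,fx=4,fy=4,interpolation=cv2.INTER_CUBIC))
"
```

```text
jog [-0.3 -1.  -0.7] spin 1.0 | yaw now 95.8 q6 82.1 pos [ 0.6147 -0.0227  0.0848] F [-1.9  1.2  7.6] T [ 0.24  0.66 -0.06] grip 0.0294 61.1 t 13.8
```

View pics/t2c.png

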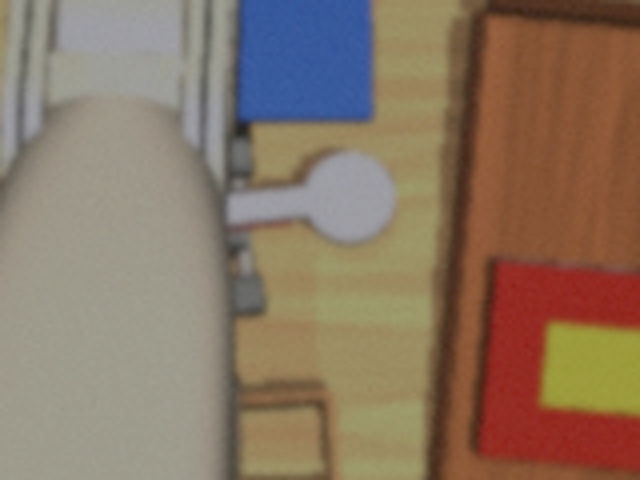

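The head is at crop (352,197) and the arm lies along the mark with a sliver of red at its lower edge. The yaw is within about 1° of the mark. I'll release and rise.

Emit:
jog_arm(motion=[{"x": 0,"y": 0,"z": 0,"spin": 1,"fingers": 1},{"x": 0,"y": 0,"z": 0,"spin": 1,"fingers": 0},{"x": 0,"y": 0,"z": 0,"spin": 1,"fingers": -1},{"x": 0,"y": 0,"z": 0,"spin": 1,"fingers": -1},{"x": 0,"y": 0,"z": -20,"spin": 1,"fingers": -1},{"x": 0,"y": 0,"z": -60,"spin": 1,"fingers": -1},{"x": 0,"y": 0,"z": -110,"spin": 1,"fingers": -1},{"x": 0,"y": 0,"z": -110,"spin": 1,"fingers": -1}])

```text
clock: 14.8
eef_pos: [0.6169, -0.0232, 0.1984]
tool_rot: [0.677, 0.736, 0.003, 0.004]
ft_force: [-0.3, -0.2, 0.1]
grip_width: 0.0854
grasp_force: 0.0
```

Run:
```python
from h import *
o=readout.get_obs()
off=np.array([.0025,.0013])
top=snap('top')
wr=snap('wrist','w6.png')
print(proj(wr,[[.6229,-.128,.072],[.6137,-.0231,.11]]))
# lamp angle from green + head in wrist picture
hsv=cv2.cvtColor(wr['pixels'],cv2.COLOR_RGB2HSV)
m=cv2.inRange(hsv,(45,90,60),(85,255,255)); cn=max(cv2.findContours(m,0,2)[0],key=cv2.contourArea); print(cv2.minAreaRect(cn))
# tin B next: yaw 118.4
go(.5303+off[0],.1273+off[1],.195,118.4,o)
```

```text
[[314.47292378 360.06316977]
 [313.33972854 247.58307585]]
((316.5, 253.0), (51.0, 50.0), 0.0)
jog [158.3 -71.1   2.5] spin -23.6 | yaw now 94.8 q6 83.0 pos [ 0.6169 -0.0232  0.1984] F [-0.3 -0.2  0.1] T [-0.03 -0.05  0.02] grip 0.0854 0.0 t 14.8
```

View pics/w6.png

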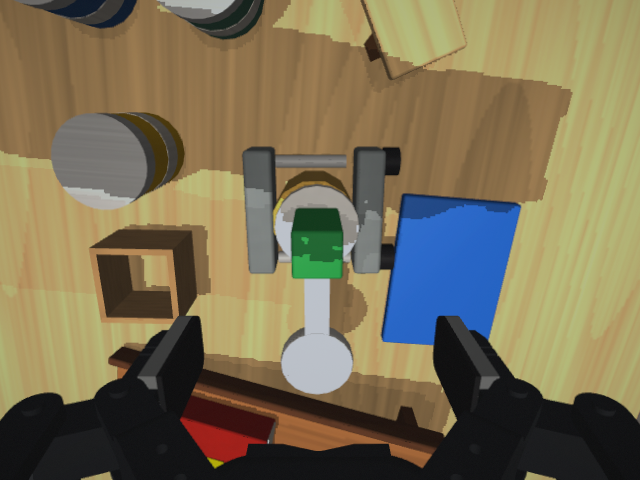

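The lamp sits upright in the fitting with its arm parallel to the jaws, so it is aligned. Now the tins. I'll work out the whole chain in the ledge-aligned tool frame.

Run:
```python
from h import *
go(.5328,.1286,.200,118.4)
a=np.radians(118.4); d=np.array([np.cos(a),np.sin(a)]); n=np.array([np.sin(a),-np.cos(a)])
off=np.array([.0025,.0013]); C0=np.array([.5731,.2723])+off
T=dict(B=(.5303,.1273),A=(.4717,.0105),C=(.439,.1275),D=(.4633,.2385),E=(.3629,.2439))
for (k,t),s in zip(T.items(),(-.16,-.08,0,.08,.16)):
    p=np.array(t)+off; q=C0+s*d; v=q-p; print(k,'tin->slot x,y',(1e3*d@v).round(1),(1e3*n@v).round(1))
ks=list(T)
for i in range(4):
    q=C0+(-.16+.08*i)*d; v=np.array(T[ks[i+1]])+off-q; print('slot->',ks[i+1],(1e3*d@v).round(1),(1e3*n@v).round(1))
```

```text
jog [157.9 -68.3  -6.6] spin -23.6 | yaw now 94.8 q6 83.0 pos [ 0.6141 -0.023   0.1936] F [-0.6  0.1 -0.7] T [ 0.02 -0.    0.02] grip 0.0854 0.0 t 14.9
B tin->slot x,y -52.8 106.6
A tin->slot x,y 102.1 213.7
C tin->slot x,y 63.6 186.8
D tin->slot x,y 57.5 112.7
E tin->slot x,y 85.0 198.4
slot-> A -22.1 -213.7
slot-> C 16.4 -186.8
slot-> D 22.5 -112.7
slot-> E -5.0 -198.4
```

Emit:
jog_arm(motion=[{"x": 45,"y": -20,"z": -6,"spin": -8,"fingers": -1},{"x": 90,"y": -40,"z": -6,"spin": -16,"fingers": -1},{"x": 130,"y": -55,"z": -6,"spin": -23.6,"fingers": -1},{"x": 158,"y": -68.3,"z": -6,"spin": -23.6,"fingers": -1},{"x": 158,"y": -68.3,"z": -6,"spin": -23.6,"fingers": -1},{"x": 158,"y": -68.3,"z": -6,"spin": -23.6,"fingers": -1},{"x": 158,"y": -68.3,"z": -6,"spin": -23.6,"fingers": -1},{"x": 158,"y": -68.3,"z": -6,"spin": -23.6,"fingers": -1}])

```text
clock: 15.9
eef_pos: [0.5329, 0.1279, 0.199]
tool_rot: [0.513, 0.859, -0.0, -0.0]
ft_force: [-0.0, -0.6, 0.6]
grip_width: 0.0854
grasp_force: 0.0
```

Run:
```python
from h import *
c=snap('wrist','w7.png')
go(.5328,.1286,.038,118.4)
e=np.array([[.6949,.0986,.07],[.6508,.0764,.07]])+[.0025,.0013,0]
print(proj(c,np.r_[[[.5328,.1286,.08]],e,[[.5756,.2736,.07],[.439+.0025,.1275+.0013,.08]]]))
```

```text
jog [  0.6   0.3 161.1] spin -0.1 | yaw now 118.3 q6 75.2 pos [0.5329 0.128  0.1991] F [ 0.4  0.3 -0.1] T [0.03 0.02 0.04] grip 0.0852 0.0 t 15.95
[[317.62438609 230.10324185]
 [484.79146606 352.36283065]
 [422.35632323 351.15147807]
 [488.66919281  60.39532456]
 [193.03996106 165.56757307]]
```

View pics/w7.png

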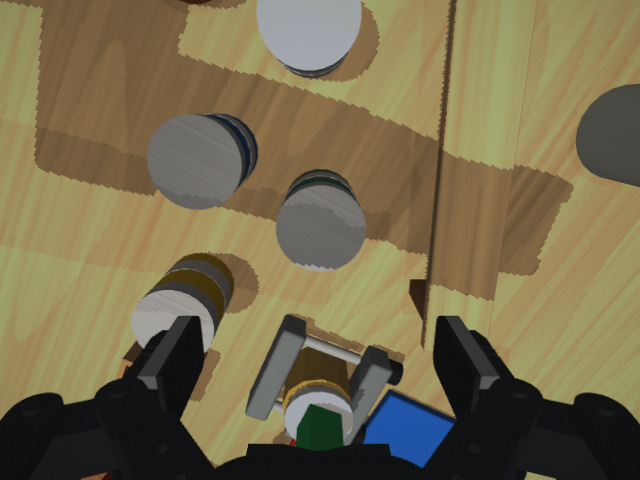

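Tin B's top is at (321,226), predicted (318,230). The ledge's front edge at row 351 is at 423, predicted 422, and its centre at row 60 is 487, predicted 489. The geometry is confirmed, so I'll grasp.

Emit:
jog_arm(motion=[{"x": 0,"y": 0,"z": 50,"spin": 0,"fingers": -1},{"x": 0,"y": 0,"z": 100,"spin": 0,"fingers": -1},{"x": 0,"y": 0,"z": 140,"spin": 0,"fingers": -1},{"x": 0,"y": 0,"z": 161,"spin": 0,"fingers": -1},{"x": 0,"y": 0,"z": 161,"spin": 0,"fingers": 1},{"x": 0,"y": 0,"z": 161,"spin": 0,"fingers": 1},{"x": 0,"y": 0,"z": 161,"spin": 0,"fingers": 1},{"x": 0,"y": 0,"z": 161,"spin": 0,"fingers": 1}])

```text
clock: 16.95
eef_pos: [0.5331, 0.1289, 0.0392]
tool_rot: [0.512, 0.859, 0.001, 0.001]
ft_force: [-0.7, -0.7, -1.2]
grip_width: 0.0589
grasp_force: 64.4
```

Emit:
jog_arm(motion=[{"x": 0,"y": 0,"z": 0,"spin": 0,"fingers": 1},{"x": 0,"y": 0,"z": -40,"spin": 0,"fingers": 1},{"x": 0,"y": 0,"z": -80,"spin": 0,"fingers": 1},{"x": 0,"y": 0,"z": -130,"spin": 0,"fingers": 1},{"x": 0,"y": 0,"z": -162,"spin": 0,"fingers": 1},{"x": 0,"y": 0,"z": -172,"spin": 0,"fingers": 1},{"x": 0,"y": 0,"z": -172,"spin": 0,"fingers": 1}])

```text
clock: 17.82
eef_pos: [0.5325, 0.1288, 0.2101]
tool_rot: [0.512, 0.859, 0.0, 0.0]
ft_force: [-0.4, -0.6, -1.5]
grip_width: 0.0585
grasp_force: 65.0
```

Emit:
jog_arm(motion=[{"x": -17,"y": 35,"z": 0,"spin": 0,"fingers": 1},{"x": -34,"y": 70,"z": 0,"spin": 0,"fingers": 1},{"x": -53,"y": 106.6,"z": 0,"spin": 0,"fingers": 1},{"x": -53,"y": 106.6,"z": 40,"spin": 0,"fingers": 1},{"x": -53,"y": 106.6,"z": 70,"spin": 0,"fingers": 1},{"x": -53,"y": 106.6,"z": 85,"spin": 0,"fingers": 1},{"x": -53,"y": 106.6,"z": 90,"spin": 0,"fingers": 1},{"x": -53,"y": 106.6,"z": 90,"spin": 0,"fingers": 1}])

```text
clock: 18.82
eef_pos: [0.6517, 0.133, 0.1207]
tool_rot: [0.512, 0.859, 0.0, 0.0]
ft_force: [0.8, -0.4, -0.8]
grip_width: 0.0588
grasp_force: 65.3
```

Run:
```python
from h import *
go(.6516,.1328,.109,118.4)
```

```text
jog [-0.1 -0.2 11.7] spin 0.0 | yaw now 118.4 q6 73.1 pos [0.6517 0.133  0.1207] F [ 0.8 -0.4 -0.8] T [-0.02 -0.06  0.04] grip 0.0588 65.3 t 18.82
```

Emit:
jog_arm(motion=[{"x": 0,"y": 0,"z": 5,"spin": 0,"fingers": 1},{"x": 0,"y": 0,"z": 9,"spin": 0,"fingers": 1},{"x": 0,"y": 0,"z": 11.5,"spin": 0,"fingers": 1},{"x": 0,"y": 0,"z": 11.5,"spin": 0,"fingers": 1},{"x": 0,"y": 0,"z": 11.5,"spin": 0,"fingers": 1}])

```text
clock: 19.45
eef_pos: [0.6515, 0.1329, 0.1089]
tool_rot: [0.512, 0.859, 0.0, 0.0]
ft_force: [-0.7, 0.1, -0.5]
grip_width: 0.0591
grasp_force: 65.4
```

Emit:
jog_arm(motion=[{"x": 0,"y": 0,"z": 0,"spin": 0,"fingers": 0},{"x": 0,"y": 0,"z": 0,"spin": 0,"fingers": -0.5},{"x": 0,"y": 0,"z": 0,"spin": 0,"fingers": -1},{"x": 0,"y": 0,"z": 0,"spin": 0,"fingers": -1},{"x": 0,"y": 0,"z": 0,"spin": 0,"fingers": -1},{"x": 0,"y": 0,"z": -20,"spin": 0,"fingers": -1},{"x": 0,"y": 0,"z": -60,"spin": 0,"fingers": -1},{"x": 0,"y": 0,"z": -91,"spin": 0,"fingers": -1}])

```text
clock: 20.45
eef_pos: [0.6517, 0.1329, 0.2014]
tool_rot: [0.512, 0.859, 0.0, 0.0]
ft_force: [0.2, 0.2, 0.2]
grip_width: 0.0854
grasp_force: 0.0
```

Emit:
jog_arm(motion=[{"x": -5,"y": -50,"z": 0,"spin": 0,"fingers": -1},{"x": -10,"y": -100,"z": 0,"spin": 0,"fingers": -1},{"x": -15,"y": -150,"z": 0,"spin": 0,"fingers": -1},{"x": -20,"y": -195,"z": 0,"spin": 0,"fingers": -1},{"x": -22,"y": -213.7,"z": 0,"spin": 0,"fingers": -1},{"x": -22,"y": -213.7,"z": 0,"spin": 0,"fingers": -1},{"x": -22,"y": -213.7,"z": 0,"spin": 0,"fingers": -1}])

```text
clock: 21.32
eef_pos: [0.4749, 0.0121, 0.2001]
tool_rot: [0.512, 0.859, 0.0, 0.001]
ft_force: [0.5, -0.2, -0.5]
grip_width: 0.0853
grasp_force: 0.0
```

Run:
```python
from h import *
c=snap('top','top3.png')
go(.4742,.0118,.038,118.4)
```

```text
jog [  0.   -1.1 162. ] spin 0.0 | yaw now 118.4 q6 63.0 pos [0.475  0.0123 0.2   ] F [ 0.2 -0.2  0.2] T [ 0.   -0.01  0.04] grip 0.0854 0.0 t 21.38
```

View pics/top3.png

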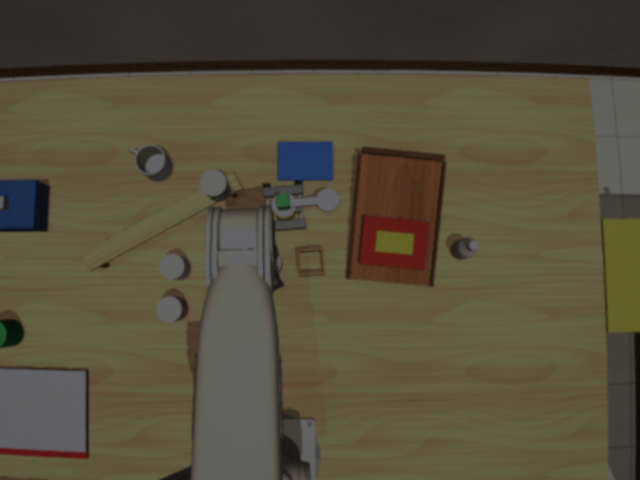

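Tin B stands on the ledge at (214,184). The lamp at (283,202)–(328,200) and the book are undisturbed. Tin A is next, as a batch.

Emit:
jog_arm(motion=[{"x": 0,"y": -0.5,"z": 50,"spin": 0,"fingers": -1},{"x": 0,"y": -0.5,"z": 100,"spin": 0,"fingers": -1},{"x": 0,"y": -0.5,"z": 140,"spin": 0,"fingers": -1},{"x": 0,"y": -0.5,"z": 162,"spin": 0,"fingers": -1},{"x": 0,"y": -0.5,"z": 162,"spin": 0,"fingers": 1},{"x": 0,"y": -0.5,"z": 162,"spin": 0,"fingers": 1},{"x": 0,"y": -0.5,"z": 162,"spin": 0,"fingers": 1},{"x": 0,"y": -0.5,"z": 162,"spin": 0,"fingers": 1}])

```text
clock: 22.38
eef_pos: [0.4742, 0.0117, 0.0385]
tool_rot: [0.512, 0.859, 0.0, 0.001]
ft_force: [0.1, -0.1, -1.4]
grip_width: 0.0589
grasp_force: 64.5
```

Emit:
jog_arm(motion=[{"x": 0,"y": 0,"z": 0,"spin": 0,"fingers": 1},{"x": 0,"y": 0,"z": -40,"spin": 0,"fingers": 1},{"x": 0,"y": 0,"z": -80,"spin": 0,"fingers": 1},{"x": 0,"y": 0,"z": -130,"spin": 0,"fingers": 1},{"x": 0,"y": 0,"z": -162,"spin": 0,"fingers": 1},{"x": 0,"y": 0,"z": -172,"spin": 0,"fingers": 1},{"x": 0,"y": 0,"z": -172,"spin": 0,"fingers": 1}])

```text
clock: 23.25
eef_pos: [0.4735, 0.0116, 0.2096]
tool_rot: [0.512, 0.859, 0.0, 0.0]
ft_force: [-0.2, -0.5, -1.7]
grip_width: 0.059
grasp_force: 65.3
```

Emit:
jog_arm(motion=[{"x": 20,"y": 42,"z": 0,"spin": 0,"fingers": 1},{"x": 40,"y": 84,"z": 0,"spin": 0,"fingers": 1},{"x": 60,"y": 126,"z": 0,"spin": 0,"fingers": 1},{"x": 80,"y": 168,"z": 0,"spin": 0,"fingers": 1},{"x": 95,"y": 200,"z": 0,"spin": 0,"fingers": 1},{"x": 102,"y": 213.7,"z": 0,"spin": 0,"fingers": 1},{"x": 102,"y": 213.7,"z": 0,"spin": 0,"fingers": 1},{"x": 102,"y": 213.7,"z": 40,"spin": 0,"fingers": 1}])

```text
clock: 24.25
eef_pos: [0.6146, 0.2031, 0.1714]
tool_rot: [0.512, 0.859, 0.002, 0.002]
ft_force: [0.6, 0.1, -0.9]
grip_width: 0.0589
grasp_force: 65.6
```

Emit:
jog_arm(motion=[{"x": 0,"y": 0,"z": 30,"spin": 0,"fingers": 1},{"x": 0,"y": 0,"z": 45,"spin": 0,"fingers": 1},{"x": 0,"y": 0,"z": 54,"spin": 0,"fingers": 1},{"x": 0,"y": 0,"z": 60,"spin": 0,"fingers": 1},{"x": 0,"y": 0,"z": 60,"spin": 0,"fingers": 1},{"x": 0,"y": 0,"z": 60,"spin": 0,"fingers": 1}])

```text
clock: 25.0
eef_pos: [0.6136, 0.2032, 0.1108]
tool_rot: [0.512, 0.859, 0.001, 0.001]
ft_force: [-0.4, -0.7, -2.0]
grip_width: 0.0589
grasp_force: 65.6
```

Run:
```python
from h import *
go(.6136,.2032,.109,118.4)
```

```text
jog [-0.  -0.   1.8] spin 0.0 | yaw now 118.4 q6 79.9 pos [0.6136 0.2032 0.1108] F [-0.4 -0.7 -2. ] T [ 0.03 -0.04  0.04] grip 0.0589 65.6 t 25.0
```

Emit:
jog_arm(motion=[{"x": 0,"y": 0,"z": 2,"spin": 0,"fingers": 1},{"x": 0,"y": 0,"z": 2,"spin": 0,"fingers": 1},{"x": 0,"y": 0,"z": 2,"spin": 0,"fingers": 0},{"x": 0,"y": 0,"z": 2,"spin": 0,"fingers": -0.5},{"x": 0,"y": 0,"z": 2,"spin": 0,"fingers": -1},{"x": 0,"y": 0,"z": 2,"spin": 0,"fingers": -1},{"x": 0,"y": 0,"z": -18,"spin": 0,"fingers": -1},{"x": 0,"y": 0,"z": -60,"spin": 0,"fingers": -1}])

```text
clock: 26.0
eef_pos: [0.6114, 0.2025, 0.168]
tool_rot: [0.512, 0.859, -0.002, -0.002]
ft_force: [0.1, 0.1, 0.9]
grip_width: 0.0854
grasp_force: 0.0
```

Emit:
jog_arm(motion=[{"x": 0,"y": -10,"z": -30,"spin": 0,"fingers": -1},{"x": 8,"y": -60,"z": -30,"spin": 0,"fingers": -1},{"x": 16,"y": -110,"z": -30,"spin": 0,"fingers": -1},{"x": 16,"y": -160,"z": -30,"spin": 0,"fingers": -1},{"x": 16.4,"y": -186.8,"z": -30,"spin": 0,"fingers": -1},{"x": 16.4,"y": -186.8,"z": -30,"spin": 0,"fingers": -1},{"x": 16.4,"y": -186.8,"z": -30,"spin": 0,"fingers": -1}])

```text
clock: 26.88
eef_pos: [0.4421, 0.129, 0.2004]
tool_rot: [0.512, 0.859, 0.001, 0.001]
ft_force: [-0.8, 0.1, -0.6]
grip_width: 0.0854
grasp_force: 0.0
```

Emit:
jog_arm(motion=[{"x": 0,"y": 0,"z": 50,"spin": 0,"fingers": -1},{"x": 0,"y": 0,"z": 100,"spin": 0,"fingers": -1},{"x": 0,"y": 0,"z": 140,"spin": 0,"fingers": -1},{"x": 0,"y": 0,"z": 162,"spin": 0,"fingers": -1},{"x": 0,"y": 0,"z": 162,"spin": 0,"fingers": 1},{"x": 0,"y": 0,"z": 162,"spin": 0,"fingers": 1},{"x": 0,"y": 0,"z": 162,"spin": 0,"fingers": 1},{"x": 0,"y": 0,"z": 162,"spin": 0,"fingers": 1}])

```text
clock: 27.88
eef_pos: [0.4416, 0.1287, 0.0385]
tool_rot: [0.512, 0.859, 0.001, 0.001]
ft_force: [0.3, -0.2, -1.0]
grip_width: 0.0589
grasp_force: 64.5
```

Emit:
jog_arm(motion=[{"x": 0,"y": 0,"z": 0,"spin": 0,"fingers": 1},{"x": 0,"y": 0,"z": -40,"spin": 0,"fingers": 1},{"x": 0,"y": 0,"z": -80,"spin": 0,"fingers": 1},{"x": 0,"y": 0,"z": -130,"spin": 0,"fingers": 1},{"x": 0,"y": 0,"z": -162,"spin": 0,"fingers": 1},{"x": 0,"y": 0,"z": -172,"spin": 0,"fingers": 1},{"x": 0,"y": 0,"z": -172,"spin": 0,"fingers": 1}])

```text
clock: 28.75
eef_pos: [0.4408, 0.1285, 0.2096]
tool_rot: [0.512, 0.859, 0.0, 0.0]
ft_force: [0.6, 0.9, -2.4]
grip_width: 0.059
grasp_force: 65.3
```

Run:
```python
from h import *
go(.5756,.2736,.109,118.4)
```

```text
jog [ 63.5 187.6 100.6] spin 0.0 | yaw now 118.4 q6 77.8 pos [0.4408 0.1285 0.2096] F [ 0.6  0.9 -2.4] T [-0.06  0.03  0.01] grip 0.059 65.3 t 28.75
```

Emit:
jog_arm(motion=[{"x": 15,"y": 45,"z": 0,"spin": 0,"fingers": 1},{"x": 30,"y": 90,"z": 0,"spin": 0,"fingers": 1},{"x": 45,"y": 135,"z": 0,"spin": 0,"fingers": 1},{"x": 60,"y": 175,"z": 0,"spin": 0,"fingers": 1},{"x": 63.6,"y": 186.8,"z": 0,"spin": 0,"fingers": 1},{"x": 63.6,"y": 186.8,"z": 0,"spin": 0,"fingers": 1},{"x": 63.6,"y": 186.8,"z": 0,"spin": 0,"fingers": 1},{"x": 63.6,"y": 186.8,"z": 40,"spin": 0,"fingers": 1}])

```text
clock: 29.75
eef_pos: [0.5769, 0.2737, 0.1731]
tool_rot: [0.512, 0.859, 0.003, 0.002]
ft_force: [0.6, -0.9, -2.0]
grip_width: 0.0587
grasp_force: 65.7
```

Emit:
jog_arm(motion=[{"x": 0,"y": 0,"z": 30,"spin": 0,"fingers": 1},{"x": 0,"y": 0,"z": 45,"spin": 0,"fingers": 1},{"x": 0,"y": 0,"z": 54,"spin": 0,"fingers": 1},{"x": 0,"y": 0,"z": 59,"spin": 0,"fingers": 1},{"x": 0,"y": 0,"z": 61.5,"spin": 0,"fingers": 1},{"x": 0,"y": 0,"z": 61.5,"spin": 0,"fingers": 1},{"x": 0,"y": 0,"z": 61.5,"spin": 0,"fingers": 1}])

```text
clock: 30.62
eef_pos: [0.5753, 0.2736, 0.1089]
tool_rot: [0.512, 0.859, 0.0, 0.0]
ft_force: [0.2, -0.7, -2.3]
grip_width: 0.0589
grasp_force: 65.7
```

Emit:
jog_arm(motion=[{"x": 0,"y": 0,"z": 0,"spin": 0,"fingers": 0},{"x": 0,"y": 0,"z": 0,"spin": 0,"fingers": -0.5},{"x": 0,"y": 0,"z": 0,"spin": 0,"fingers": -1},{"x": 0,"y": 0,"z": 0,"spin": 0,"fingers": -1},{"x": 0,"y": 0,"z": 0,"spin": 0,"fingers": -1},{"x": 0,"y": 0,"z": -20,"spin": 0,"fingers": -1},{"x": 0,"y": 0,"z": -60,"spin": 0,"fingers": -1},{"x": 0,"y": 0,"z": -91.5,"spin": 0,"fingers": -1}])

```text
clock: 31.62
eef_pos: [0.5751, 0.2734, 0.2013]
tool_rot: [0.512, 0.859, 0.0, 0.0]
ft_force: [0.4, -0.0, -0.1]
grip_width: 0.0857
grasp_force: 0.0
```

Emit:
jog_arm(motion=[{"x": 7,"y": -40,"z": 0,"spin": 0,"fingers": -1},{"x": 14,"y": -80,"z": 0,"spin": 0,"fingers": -1},{"x": 22.5,"y": -112.7,"z": 0,"spin": 0,"fingers": -1},{"x": 22.5,"y": -112.7,"z": 0,"spin": 0,"fingers": -1},{"x": 22.5,"y": -112.7,"z": 0,"spin": 0,"fingers": -1},{"x": 22.5,"y": -112.7,"z": 0,"spin": 0,"fingers": -1}])

```text
clock: 32.38
eef_pos: [0.4662, 0.2399, 0.1999]
tool_rot: [0.512, 0.859, 0.0, 0.0]
ft_force: [0.3, -0.3, -0.1]
grip_width: 0.0855
grasp_force: 0.0
```

Run:
```python
from h import *
go(.4658,.2398,.038,118.4)
```

```text
jog [ 1.000e-01 -5.000e-01  1.619e+02] spin -0.0 | yaw now 118.4 q6 88.8 pos [0.4662 0.2399 0.1999] F [ 0.3 -0.3 -0.1] T [ 0.04 -0.03 -0.05] grip 0.0855 0.0 t 32.38
```

Emit:
jog_arm(motion=[{"x": 0,"y": 0,"z": 50,"spin": 0,"fingers": -1},{"x": 0,"y": 0,"z": 100,"spin": 0,"fingers": -1},{"x": 0,"y": 0,"z": 140,"spin": 0,"fingers": -1},{"x": 0,"y": 0,"z": 162,"spin": 0,"fingers": -1},{"x": 0,"y": 0,"z": 162,"spin": 0,"fingers": 1},{"x": 0,"y": 0,"z": 162,"spin": 0,"fingers": 1},{"x": 0,"y": 0,"z": 162,"spin": 0,"fingers": 1},{"x": 0,"y": 0,"z": 162,"spin": 0,"fingers": 1}])

```text
clock: 33.38
eef_pos: [0.4656, 0.2398, 0.0386]
tool_rot: [0.512, 0.859, 0.001, 0.0]
ft_force: [0.7, -0.0, -2.1]
grip_width: 0.0594
grasp_force: 64.5
```

Emit:
jog_arm(motion=[{"x": 0,"y": 0,"z": 0,"spin": 0,"fingers": 1},{"x": 0,"y": 0,"z": -40,"spin": 0,"fingers": 1},{"x": 0,"y": 0,"z": -80,"spin": 0,"fingers": 1},{"x": 0,"y": 0,"z": -130,"spin": 0,"fingers": 1},{"x": 0,"y": 0,"z": -162,"spin": 0,"fingers": 1},{"x": 0,"y": 0,"z": -172,"spin": 0,"fingers": 1},{"x": 0,"y": 0,"z": -172,"spin": 0,"fingers": 1}])

```text
clock: 34.25
eef_pos: [0.4651, 0.2395, 0.2096]
tool_rot: [0.512, 0.859, 0.0, 0.0]
ft_force: [0.3, -0.5, -2.4]
grip_width: 0.0589
grasp_force: 65.2
```

Emit:
jog_arm(motion=[{"x": 20,"y": 38,"z": 0,"spin": 0,"fingers": 1},{"x": 40,"y": 76,"z": 0,"spin": 0,"fingers": 1},{"x": 57.5,"y": 112.7,"z": 0,"spin": 0,"fingers": 1},{"x": 57.5,"y": 112.7,"z": 0,"spin": 0,"fingers": 1},{"x": 57.5,"y": 112.7,"z": 0,"spin": 0,"fingers": 1},{"x": 57.5,"y": 112.7,"z": 40,"spin": 0,"fingers": 1}])

```text
clock: 35.0
eef_pos: [0.5385, 0.3441, 0.1727]
tool_rot: [0.512, 0.859, 0.003, 0.002]
ft_force: [0.5, 0.2, -2.5]
grip_width: 0.0592
grasp_force: 65.8
```

Emit:
jog_arm(motion=[{"x": 0,"y": 0,"z": 30,"spin": 0,"fingers": 1},{"x": 0,"y": 0,"z": 45,"spin": 0,"fingers": 1},{"x": 0,"y": 0,"z": 54,"spin": 0,"fingers": 1},{"x": 0,"y": 0,"z": 59,"spin": 0,"fingers": 1},{"x": 0,"y": 0,"z": 61.5,"spin": 0,"fingers": 1},{"x": 0,"y": 0,"z": 61.5,"spin": 0,"fingers": 1},{"x": 0,"y": 0,"z": 61.5,"spin": 0,"fingers": 1}])

```text
clock: 35.88
eef_pos: [0.5372, 0.344, 0.1089]
tool_rot: [0.512, 0.859, 0.001, 0.0]
ft_force: [-1.2, 0.1, -1.2]
grip_width: 0.0593
grasp_force: 65.8
```

Run:
```python
from h import *
go(.5376,.3440,.109,118.4)
```

```text
jog [-0.2  0.4 -0.1] spin 0.0 | yaw now 118.4 q6 94.2 pos [0.5372 0.344  0.1089] F [-1.2  0.1 -1.2] T [-0.02 -0.04  0.05] grip 0.0593 65.8 t 35.88
```

Emit:
jog_arm(motion=[{"x": 0,"y": 0,"z": 0,"spin": 0,"fingers": 0},{"x": 0,"y": 0,"z": 0,"spin": 0,"fingers": -0.5},{"x": 0,"y": 0,"z": 0,"spin": 0,"fingers": -1},{"x": 0,"y": 0,"z": 0,"spin": 0,"fingers": -1},{"x": 0,"y": 0,"z": 0,"spin": 0,"fingers": -1},{"x": 0,"y": 0,"z": -20,"spin": 0,"fingers": -1},{"x": 0,"y": 0,"z": -60,"spin": 0,"fingers": -1},{"x": 0,"y": 0,"z": -91.5,"spin": 0,"fingers": -1}])

```text
clock: 36.88
eef_pos: [0.537, 0.3438, 0.2013]
tool_rot: [0.512, 0.859, 0.0, 0.0]
ft_force: [-0.5, 0.2, -0.3]
grip_width: 0.0856
grasp_force: 0.0
```

Emit:
jog_arm(motion=[{"x": 0,"y": -50,"z": 0,"spin": 0,"fingers": -1},{"x": 0,"y": -100,"z": 0,"spin": 0,"fingers": -1},{"x": -5,"y": -150,"z": 0,"spin": 0,"fingers": -1},{"x": -5,"y": -198.4,"z": 0,"spin": 0,"fingers": -1},{"x": -5,"y": -198.4,"z": 0,"spin": 0,"fingers": -1},{"x": -5,"y": -198.4,"z": 0,"spin": 0,"fingers": -1},{"x": -5,"y": -198.4,"z": 0,"spin": 0,"fingers": -1}])

```text
clock: 37.75
eef_pos: [0.3661, 0.2458, 0.2001]
tool_rot: [0.512, 0.859, 0.001, 0.0]
ft_force: [0.6, 0.1, -0.1]
grip_width: 0.0855
grasp_force: 0.0
```

Emit:
jog_arm(motion=[{"x": 0,"y": 0,"z": 50,"spin": 0,"fingers": -1},{"x": 0,"y": 0,"z": 100,"spin": 0,"fingers": -1},{"x": 0,"y": 0,"z": 140,"spin": 0,"fingers": -1},{"x": 0,"y": 0,"z": 162,"spin": 0,"fingers": -1},{"x": 0,"y": 0,"z": 162,"spin": 0,"fingers": 1},{"x": 0,"y": 0,"z": 162,"spin": 0,"fingers": 1},{"x": 0,"y": 0,"z": 162,"spin": 0,"fingers": 1},{"x": 0,"y": 0,"z": 162,"spin": 0,"fingers": 1}])

```text
clock: 38.75
eef_pos: [0.3653, 0.2453, 0.0385]
tool_rot: [0.512, 0.859, 0.001, 0.0]
ft_force: [-0.6, 0.0, -2.2]
grip_width: 0.0592
grasp_force: 64.5
```

Emit:
jog_arm(motion=[{"x": 0,"y": 0,"z": 0,"spin": 0,"fingers": 1},{"x": 0,"y": 0,"z": -40,"spin": 0,"fingers": 1},{"x": 0,"y": 0,"z": -80,"spin": 0,"fingers": 1},{"x": 0,"y": 0,"z": -130,"spin": 0,"fingers": 1},{"x": 0,"y": 0,"z": -162,"spin": 0,"fingers": 1},{"x": 0,"y": 0,"z": -172,"spin": 0,"fingers": 1},{"x": 0,"y": 0,"z": -172,"spin": 0,"fingers": 1}])

```text
clock: 39.62
eef_pos: [0.3647, 0.2449, 0.2096]
tool_rot: [0.512, 0.859, 0.0, 0.0]
ft_force: [-0.3, -0.2, -2.0]
grip_width: 0.0588
grasp_force: 65.3
```

Run:
```python
from h import *
go(.4996,.4144,.109,118.4)
```

```text
jog [ 84.9 199.3 100.6] spin 0.0 | yaw now 118.4 q6 95.5 pos [0.3647 0.2449 0.2096] F [-0.3 -0.2 -2. ] T [ 0.04 -0.   -0.02] grip 0.0588 65.3 t 39.62
```

Emit:
jog_arm(motion=[{"x": 20,"y": 45,"z": 0,"spin": 0,"fingers": 1},{"x": 40,"y": 90,"z": 0,"spin": 0,"fingers": 1},{"x": 60,"y": 135,"z": 0,"spin": 0,"fingers": 1},{"x": 75,"y": 175,"z": 0,"spin": 0,"fingers": 1},{"x": 85,"y": 198.4,"z": 0,"spin": 0,"fingers": 1},{"x": 85,"y": 198.4,"z": 0,"spin": 0,"fingers": 1},{"x": 85,"y": 198.4,"z": 0,"spin": 0,"fingers": 1},{"x": 85,"y": 198.4,"z": 40,"spin": 0,"fingers": 1}])

```text
clock: 40.62
eef_pos: [0.5002, 0.4148, 0.1731]
tool_rot: [0.512, 0.859, 0.004, 0.001]
ft_force: [0.2, 0.7, -1.6]
grip_width: 0.0587
grasp_force: 65.6
```

Emit:
jog_arm(motion=[{"x": 0,"y": 0,"z": 30,"spin": 0,"fingers": 1},{"x": 0,"y": 0,"z": 45,"spin": 0,"fingers": 1},{"x": 0,"y": 0,"z": 54,"spin": 0,"fingers": 1},{"x": 0,"y": 0,"z": 59,"spin": 0,"fingers": 1},{"x": 0,"y": 0,"z": 61.5,"spin": 0,"fingers": 1},{"x": 0,"y": 0,"z": 61.5,"spin": 0,"fingers": 1},{"x": 0,"y": 0,"z": 61.5,"spin": 0,"fingers": 1}])

```text
clock: 41.5
eef_pos: [0.4991, 0.4144, 0.1089]
tool_rot: [0.512, 0.859, 0.001, 0.0]
ft_force: [0.3, -0.3, -1.4]
grip_width: 0.0591
grasp_force: 65.6
```

Emit:
jog_arm(motion=[{"x": 0,"y": 0,"z": 0,"spin": 0,"fingers": 0},{"x": 0,"y": 0,"z": 0,"spin": 0,"fingers": -0.5},{"x": 0,"y": 0,"z": 0,"spin": 0,"fingers": -1},{"x": 0,"y": 0,"z": 0,"spin": 0,"fingers": -1},{"x": 0,"y": 0,"z": 0,"spin": 0,"fingers": -1},{"x": 0,"y": 0,"z": -20,"spin": 0,"fingers": -1},{"x": 0,"y": 0,"z": -60,"spin": 0,"fingers": -1},{"x": 0,"y": 0,"z": -91.5,"spin": 0,"fingers": -1}])

```text
clock: 42.5
eef_pos: [0.4989, 0.4142, 0.2013]
tool_rot: [0.512, 0.859, 0.0, 0.0]
ft_force: [0.4, 0.5, -0.5]
grip_width: 0.0855
grasp_force: 0.0
```

```bash
cat > bk.py <<'E'
from h import *
c=camera('top'); off=np.array([.0025,.0013])
u=np.radians(-5.2); ex=np.array([np.cos(u),np.sin(u)]); ey=np.array([-np.sin(u),np.cos(u)]); F=np.array([.4295,-.2841])
hsv=cv2.cvtColor(c['pixels'],cv2.COLOR_RGB2HSV)
# reference plane of book top: slope plane raised 30 mm normal
m=cv2.inRange(hsv,(0,150,50),(8,255,255))|cv2.inRange(hsv,(172,150,50),(180,255,255))|cv2.inRange(hsv,(24,150,80),(32,255,255))
w=np.zeros_like(m); w[140:300,345:450]=255; m&=w; m=cv2.morphologyEx(m,cv2.MORPH_CLOSE,np.ones((5,5)))
cn=max(cv2.findContours(m,0,2)[0],key=cv2.contourArea); b=cv2.boxPoints(cv2.minAreaRect(cn))
o,D=ray(c,b); nrm=np.array([-np.sin(.17453)*ex[0],-np.sin(.17453)*ex[1],np.cos(.17453)])
P0=np.r_[F-off,.010]+.030*nrm; s=((P0-o)@nrm)/(D@nrm); P=o+D*s[:,None]; P[:,:2]+=off
L=np.c_[(P[:,:2]-F)@ex,(P[:,:2]-F)@ey]; L[:,0]+=.030*np.sin(.17453)
print('book corners along(horizontal)/across mm',(L*1e3).round(1).tolist(),'mean slope-along',(L[:,0].mean()*1e3/np.cos(.17453)).round(1)); L=L[L[:,0].argsort()]
for e in (L[:2],L[2:]): e=e[e[:,1].argsort()]; v=e[1]-e[0]; print('edge tilt deg',np.degrees(np.arctan2(-v[0],v[1])).round(1))
E
python3 - <<'E'
exec(open('bk.py').read())
p=F+ex*.005; go(p[0],p[1],.2,174.8)
E
```

```text
book corners along(horizontal)/across mm [[40.5, 86.4], [159.1, 85.4], [157.2, -77.4], [38.1, -77.3]] mean slope-along 100.2
edge tilt deg -0.9
edge tilt deg -0.7
jog [-584.3 -391.3    2.1] spin -56.4 | yaw now 118.4 q6 101.3 pos [0.5005 0.4155 0.2065] F [-0.2  0.5  3.9] T [ 0.06 -0.09 -0.02] grip 0.0851 0.0 t 42.55
```

Emit:
jog_arm(motion=[{"x": -44,"y": -30,"z": 0,"spin": -7,"fingers": -1},{"x": -88,"y": -60,"z": 0,"spin": -14,"fingers": -1},{"x": -132,"y": -89,"z": 0,"spin": -21,"fingers": -1},{"x": -176,"y": -118,"z": 0,"spin": -28,"fingers": -1},{"x": -220,"y": -147,"z": 0,"spin": -35,"fingers": -1},{"x": -264,"y": -177,"z": 0,"spin": -42,"fingers": -1},{"x": -308,"y": -206,"z": 0,"spin": -49,"fingers": -1},{"x": -350,"y": -234,"z": 0,"spin": -56.4,"fingers": -1}])

```text
clock: 43.55
eef_pos: [0.4592, -0.0068, 0.1999]
tool_rot: [0.043, 0.999, -0.0, 0.0]
ft_force: [0.6, -0.1, -0.2]
grip_width: 0.085
grasp_force: 0.0
```

Run:
```python
from h import *
u=np.radians(-5.2); ex=np.array([np.cos(u),np.sin(u)]); ey=np.array([-np.sin(u),np.cos(u)]); F=np.array([.4295,-.2841])
p=F+ex*.008+ey*.004; go(p[0],p[1],.12,174.8)
```

```text
jog [  -2.2 -274.9   79.9] spin 0.3 | yaw now 175.1 q6 4.1 pos [ 0.4592 -0.0068  0.1999] F [ 0.6 -0.1 -0.2] T [-0.04 -0.08 -0.02] grip 0.085 0.0 t 43.55
```

Emit:
jog_arm(motion=[{"x": -2,"y": -50,"z": 0,"spin": 0.3,"fingers": -1},{"x": -2,"y": -100,"z": 0,"spin": 0.3,"fingers": -1},{"x": -2,"y": -150,"z": 0,"spin": 0.3,"fingers": -1},{"x": -2,"y": -200,"z": 0,"spin": 0.3,"fingers": -1},{"x": -2,"y": -250,"z": 0,"spin": 0.3,"fingers": -1},{"x": -2,"y": -275,"z": 40,"spin": 0.3,"fingers": -1},{"x": -2,"y": -275,"z": 80,"spin": 0.3,"fingers": -1},{"x": -2,"y": -275,"z": 80,"spin": 0.3,"fingers": -1}])

```text
clock: 44.55
eef_pos: [0.4339, -0.2779, 0.1167]
tool_rot: [0.048, 0.999, 0.002, -0.003]
ft_force: [0.7, -0.1, 0.2]
grip_width: 0.0858
grasp_force: 0.0
```

Emit:
jog_arm(motion=[{"x": 0,"y": 0,"z": 40,"spin": 0,"fingers": -1},{"x": 0,"y": 0,"z": 70,"spin": 0,"fingers": -1},{"x": 0,"y": 0,"z": 85,"spin": 0,"fingers": -1},{"x": 0,"y": 0,"z": 85,"spin": 0,"fingers": -1},{"x": 0,"y": 0,"z": 85,"spin": 0,"fingers": -1}])

```text
clock: 45.18
eef_pos: [0.4379, -0.2798, 0.0364]
tool_rot: [0.048, 0.999, -0.001, 0.001]
ft_force: [0.2, -0.1, -0.4]
grip_width: 0.0852
grasp_force: 0.0
```

Run:
```python
from h import *
u=np.radians(-5.2); ex=np.array([np.cos(u),np.sin(u)]); ey=np.array([-np.sin(u),np.cos(u)]); F=np.array([.4295,-.2841])
p=F+ex*.008+ey*.004; go(p[0],p[1],.015,174.8)
for a in (.03,.175):
  p=F+ex*a+ey*.004; go(p[0],p[1],.010+.1763*a+.004,174.8)
```

```text
jog [ 0.1 -1.1 21.4] spin -0.3 | yaw now 174.5 q6 -27.1 pos [ 0.4379 -0.2798  0.0364] F [ 0.2 -0.1 -0.4] T [-0.06  0.01 -0.01] grip 0.0852 0.0 t 45.17
jog [-22.   -1.   17.2] spin -0.3 | yaw now 174.5 q6 -27.1 pos [ 0.4379 -0.2798  0.0364] F [ 0.2 -0.1 -0.4] T [-0.06  0.01 -0.01] grip 0.0852 0.0 t 45.17
jog [-167.    -0.3   -8. ] spin -0.3 | yaw now 174.5 q6 -27.1 pos [ 0.4379 -0.2798  0.0364] F [ 0.2 -0.1 -0.4] T [-0.06  0.01 -0.01] grip 0.0852 0.0 t 45.17
```

Emit:
jog_arm(motion=[{"x": 0,"y": -1,"z": 10,"spin": -0.3,"fingers": -1},{"x": 0,"y": -1,"z": 20,"spin": -0.3,"fingers": -1},{"x": 0,"y": -1,"z": 20,"spin": -0.3,"fingers": -1},{"x": -6,"y": -1,"z": 19,"spin": -0.3,"fingers": -1},{"x": -12,"y": -1,"z": 18,"spin": -0.3,"fingers": -1},{"x": -18,"y": -1,"z": 17,"spin": -0.3,"fingers": -1},{"x": -24,"y": -1,"z": 16,"spin": -0.3,"fingers": -1},{"x": -30,"y": -1,"z": 15,"spin": -0.3,"fingers": -1}])

```text
clock: 46.18
eef_pos: [0.4641, -0.2825, 0.0196]
tool_rot: [0.046, 0.999, 0.0, -0.003]
ft_force: [-7.6, 0.0, 4.9]
grip_width: 0.0854
grasp_force: 3.6
```

Emit:
jog_arm(motion=[{"x": -12,"y": 0,"z": -2.6,"spin": 0,"fingers": -1},{"x": -24,"y": 0,"z": -4.7,"spin": 0,"fingers": -1},{"x": -36,"y": 0,"z": -6.8,"spin": 0,"fingers": -1},{"x": -48,"y": 0,"z": -9,"spin": 0,"fingers": -1},{"x": -60,"y": 0,"z": -11,"spin": 0,"fingers": -1},{"x": -72,"y": 0,"z": -13,"spin": 0,"fingers": -1},{"x": -84,"y": 0,"z": -15.3,"spin": 0,"fingers": -1},{"x": -96,"y": 0,"z": -17.4,"spin": 0,"fingers": -1}])

```text
clock: 47.18
eef_pos: [0.563, -0.2917, 0.0373]
tool_rot: [0.045, 0.999, 0.0, 0.0]
ft_force: [-3.4, 0.6, -0.1]
grip_width: 0.0854
grasp_force: 1.7
```

Run:
```python
exec(open('bk.py').read())
cv2.imwrite('pics/top4.png',c['pixels'][:,:,::-1])
p=F+ex*.171+ey*.004; go(p[0],p[1],.010+.1763*.171+.004,174.8)
```

```text
book corners along(horizontal)/across mm [[155.3, 82.9], [269.2, 83.4], [269.6, -16.3], [155.5, -17.1]] mean slope-along 215.7
edge tilt deg 0.1
edge tilt deg 0.3
jog [-35.2  -0.5  -6.3] spin 0.1 | yaw now 174.9 q6 -22.2 pos [ 0.5651 -0.292   0.0378] F [ 0.3 -0.4  0.7] T [ 0.03  0.2  -0.02] grip 0.0855 0.6 t 47.23
```

Emit:
jog_arm(motion=[{"x": -8,"y": 0,"z": -1.4,"spin": 0,"fingers": -1},{"x": -16,"y": 0,"z": -2.8,"spin": 0,"fingers": -1},{"x": -23,"y": 0,"z": -4,"spin": 0,"fingers": -1},{"x": -28,"y": 0,"z": -5,"spin": 0,"fingers": -1},{"x": -32,"y": 0,"z": -5.6,"spin": 0,"fingers": -1},{"x": -32,"y": 0,"z": -5.6,"spin": 0,"fingers": -1}])

```text
clock: 47.98
eef_pos: [0.5946, -0.2947, 0.043]
tool_rot: [0.045, 0.999, -0.0, 0.001]
ft_force: [-2.9, -0.5, 1.0]
grip_width: 0.0855
grasp_force: 1.3
```

Emit:
jog_arm(motion=[{"x": -1,"y": 0,"z": -0.2,"spin": 0,"fingers": -1},{"x": -2,"y": 0,"z": -0.4,"spin": 0,"fingers": -1},{"x": -3,"y": 0,"z": -0.5,"spin": 0,"fingers": -1},{"x": -3,"y": 0,"z": -0.5,"spin": 0,"fingers": -1}])

```text
clock: 48.48
eef_pos: [0.5969, -0.2949, 0.0434]
tool_rot: [0.045, 0.999, -0.0, -0.0]
ft_force: [-3.8, 0.4, 1.6]
grip_width: 0.0851
grasp_force: 2.4
```

Run:
```python
exec(open('bk.py').read())
p=F+ex*.171+ey*.004; go(p[0],p[1],.010+.1763*.171+.004,174.8)
```

```text
book corners along(horizontal)/across mm [[188.6, 82.9], [305.5, 83.0], [305.7, -10.7], [188.6, -11.1]] mean slope-along 250.9
edge tilt deg 0.0
edge tilt deg 0.2
jog [-3.4 -0.4 -0.8] spin 0.0 | yaw now 174.8 q6 -21.1 pos [ 0.5969 -0.2949  0.0433] F [-4.5 -0.1  1.9] T [ 0.12  0.9  -0.04] grip 0.0855 2.4 t 48.52
```

Very close to the stop now. I'll press on in small steps until the force rises.

Emit:
jog_arm(motion=[{"x": -1,"y": 0,"z": -0.2,"spin": 0,"fingers": -1},{"x": -2,"y": 0,"z": -0.4,"spin": 0,"fingers": -1},{"x": -2,"y": 0,"z": -0.4,"spin": 0,"fingers": -1},{"x": -2,"y": 0,"z": -0.4,"spin": 0,"fingers": -1}])

```text
clock: 49.02
eef_pos: [0.5977, -0.2949, 0.0435]
tool_rot: [0.045, 0.999, 0.0, -0.001]
ft_force: [-7.5, 0.6, 2.6]
grip_width: 0.0852
grasp_force: 3.7
```

Emit:
jog_arm(motion=[{"x": -1,"y": 0,"z": -0.2,"spin": 0,"fingers": -1},{"x": -2,"y": 0,"z": -0.4,"spin": 0,"fingers": -1},{"x": -2,"y": 0,"z": -0.4,"spin": 0,"fingers": -1},{"x": -2,"y": 0,"z": -0.4,"spin": 0,"fingers": -1}])

```text
clock: 49.52
eef_pos: [0.5978, -0.2948, 0.0435]
tool_rot: [0.046, 0.999, 0.0, -0.003]
ft_force: [-11.3, 0.9, 4.8]
grip_width: 0.0852
grasp_force: 5.7
```

The book is against the stop: the arm no longer advances while the force rises. I'll back off and clear the view.

Emit:
jog_arm(motion=[{"x": 15,"y": 0,"z": 0,"spin": 0,"fingers": -1},{"x": 35,"y": 0,"z": -10,"spin": 0,"fingers": -1},{"x": 45,"y": 0,"z": -50,"spin": 0,"fingers": -1},{"x": 60,"y": 0,"z": -100,"spin": 0,"fingers": -1},{"x": 110,"y": 0,"z": -150,"spin": 0,"fingers": -1},{"x": 170,"y": 0,"z": -160,"spin": 0,"fingers": -1},{"x": 230,"y": 0,"z": -160,"spin": 0,"fingers": -1},{"x": 280,"y": 0,"z": -160,"spin": 0,"fingers": -1}])

```text
clock: 50.52
eef_pos: [0.322, -0.2704, 0.2053]
tool_rot: [0.045, 0.999, -0.001, 0.003]
ft_force: [0.9, -0.7, 0.8]
grip_width: 0.0854
grasp_force: 0.0
```

Run:
```python
exec(open('bk.py').read())
cv2.imwrite('pics/top5.png',cv2.convertScaleAbs(c['pixels'][:,:,::-1],alpha=1.4))
s=camera('scene')['pixels'][:,:,::-1]
cv2.imwrite('pics/sc2.png',cv2.resize(s[100:400,200:500],None,fx=2,fy=2,interpolation=cv2.INTER_CUBIC))
```

```text
book corners along(horizontal)/across mm [[185.4, 87.1], [307.0, 86.8], [307.1, -76.1], [185.0, -76.4]] mean slope-along 249.9
edge tilt deg -0.1
edge tilt deg 0.1
```

View pics/sc2.png

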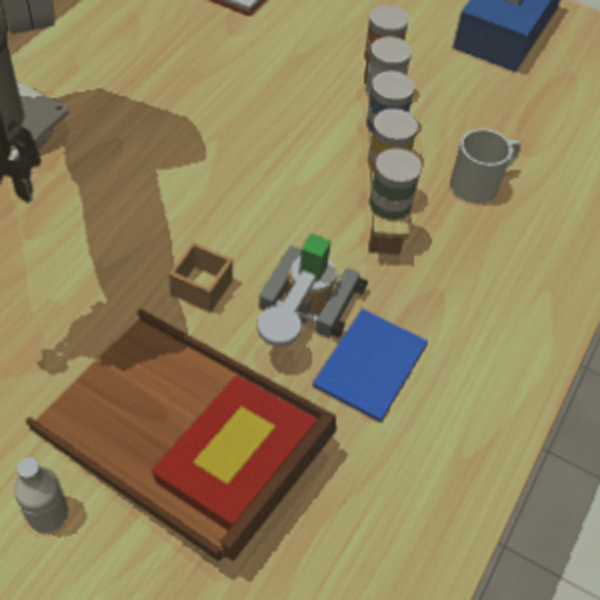

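The scene crop shows all five tins upright on the ledge, around (395,20)–(397,200). The lamp is seated with its arm over the mark, the book is square against the stop, and the bystanders are in place. Handing in.

```bash
python3 -c "
from workcell import bot; print(bot.job_done())"
```

```text
the job is handed in; nothing more can be done
None
```

I handed the job in after about 51 s of the 208 s: the lamp is screwed in along the red mark, the book is square against the stop, and all five tins stand on the ledge. The last camera views and readings agree with this, and the mug, lotion bottle and notebook look undisturbed; hand-in returned no verdict.

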